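# Press a tub lid home with a tamper swung plumb in the hand

### The job

Press the lid on the tub fully home with the lid tamper. Pick the lying tamper up by the two round buttons on its handle block, hold it clear of the table and ease your grip so that it swings plumb with its foot down, then grip it firmly again before you press the lid with its foot. Finally stand the tamper upright on its foot in the steel drip dish and let go; do not touch the lid with the hand, do not drop the tamper, and leave the other things alone.

Things in the scene. Friction and masses are not known exactly. Their poses are not given: they have to be found in the camera images.
- tamper: lid tamper, 160 mm long, about 0.3 kg, lying on its side. Blue handle block 44 x 30 x 40 mm with a round steel button (12 mm wide, 2 mm proud) on each side, 34 mm over both; steel stem; square white foot. Origin midway between the buttons, 22 mm above the table. x axis: along the stem to the foot (foot end 4 degrees up as it lies); y axis: through the buttons; z: up as it lies
- tamper_foot (a point): centre of the flat face of the tamper's 60 x 60 x 20 mm foot, 138 mm from the origin along its x. The tamper balances 95 mm from the origin. Pinched on its buttons and lifted it droops but stays well off plumb at 50 N a finger, hangs some 15 degrees off at 30 N, and swings to within 5 degrees at 3 to 7 N, which still carries it. A firm grip for pressing is 20 N or more
- tub: fixed clear plastic tub of herbs, 118 mm across, 137 mm high, upright; origin at the centre of its underside
- lid_top (a point): centre of the flat top of the white lid on the tub (lid 129 mm across, with a rim 3 mm above its flat top, flat 114 mm across inside the rim); 152 mm above the table at joint 0; goes down with the lid
- lid (a joint): how far the lid is pressed down onto the tub: 0 proud, 0.012 m fully home. Stiff: it moves at about 14 N and stays where it is left
- dish: fixed round steel drip dish, 132 mm across the rim, 11 mm high, flat floor 4 mm above the table and about 106 mm across; origin at the centre of its underside
- lid_2: loose tub lid, 134 mm across, 20 mm high, bystander; origin under its centre
- thermometer: probe thermometer, 238 x 32 x 20 mm, lying along its x axis, bystander; origin under its centre
- blue_tape: roll of blue tape, 72 mm across, 25 mm high, bystander; origin under its centre
Not all that is in view belongs to the job. There is more than one size of the tub; the job needs the larger.

How it is judged:
On the way, in this order (a step that is already met when the one before it is completed fails the run):
1. held with an eased grip (under 25 N a finger), clear of the table, the tamper hangs plumb (within 9 degrees) and still with its foot down, the lid not yet pressed home (angle between tamper's own x axis and vertical above 2.985 rad and height (world z) of tamper_foot above 0.03 m and value of joint lid below 0.008 m and angular speed of tamper below 0.4 rad/s and contact force between the fingers and tamper between 1 and 50 N), for 0.2 s.
2. the lid is fully home (within 1.5 mm) under the foot of the upright tamper (within 9 degrees), which is gripped firmly (over 15 N a finger) (value of joint lid above 0.0105 m and angle between tamper's own x axis and vertical above 2.985 rad and contact force between tamper and lid above 1 N and contact force between the fingers and tamper above 30 N), for 0.1 s.
At the end, for the whole second after the job is handed in: the lid is fully home (within 1.5 mm) and the tamper stands upright (within 4 degrees) on its foot on the floor of the drip dish, foot centre within 30 mm of the dish's centre, released and at rest (value of joint lid above 0.0105 m and angle between tamper's own x axis and vertical above 3.06 rad and horizontal distance between tamper_foot and dish below 0.03 m and height (world z) of tamper_foot below 0.009 m and contact force between tamper and dish above 0.5 N and linear speed of tamper below 0.02 m/s); the robot touches nothing.
It fails at once if the hand or arm pushes on the lid (contact force between any of the fingers, the arm and lid above 1 N).
It fails at once if the tamper is dropped (falls freely, touching nothing, above the dish floor) (contact force between tamper and anything else below 0.05 N and height (world z) of tamper_foot above 0.012 m and linear speed of tamper above 0.3 m/s).
It fails at once if a bystander is moved more than 25 mm (distance of any of lid_2, thermometer, blue_tape from where it was at the start of the episode above 0.025 m).
It also fails if it takes over 64 s, if anything falls off the work surface, if the arm or the gripper's body presses on something with over 40 N, if the wrist force passes 120 N, or if a joint passes its speed limit or range.

### The arm

A 6-joint arm with a two-finger parallel gripper is mounted at the origin on a cart in front of the work surface, level with it; the furniture and walls round the work are solid. World frame = base frame: x ahead of the robot, y to its left, z up, the work surface at z = 0. Lengths are in m, angles in rad, forces in N, time in s.
With the tool pointing down it reaches from about 0.425 to 1.125 m from the base axis. Payload 14.9 kg.
Tool frame: the origin (TCP) lies midway between the tips of the shut fingers; the grasp point (between the pads) lies 19 mm behind it; z points along the fingers, y is the line along which they close (so a half turn about z gives the same grasp; the last joint's range is limited). The gripper opens to 91 mm and grips with 3 to 60 N. Pads are 32 mm wide; open, the fingers measure 118 mm over their backs; the gripper's body (76 mm by 178 mm) begins 60 mm behind the grasp point.
Start: joints at [-1.163, 0.379, 1.734, -0, 1.028, -0.033], TCP at [0.299, -0.633, 0.184] pointing down, gripper open.
Joint ranges: [-2.77, 2.77], [-0.74, 2.19], [0, 2.66], [-1.06, 4.2], [0.31, 2.87], [-3.08, 3.08]. Speed limits (rad/s): [1.89, 1.89, 2.39, 3.14, 3.14, 3.14].

### API

Orientations are given as [roll, pitch, yaw] about the fixed x, y, z axes, in that order (R = Rz(yaw) Ry(pitch) Rx(roll)).
In Python, from rig import arm, optics, job gives the robot as it stands. The module is installed in compiled form; this text tells all that it offers.
- The arm moves only by the tool drive_tool, never from a script. Its argument "rows" is one flat list of numbers, 7 for each row, row after row: the turn, a rotation vector about the tool's x, y, z in rad, then the shift along the tool's x, y, z in mm, then the opening, from 0 (shut) to 1 (fully open). In form: [wx, wy, wz, tx, ty, tz, fingers, wx, wy, wz, tx, ty, tz, fingers, ...]. A call has 1 to 5 rows; each row shifts and turns the commanded pose from where the row before left it, along the tool's axes as they then stand; what a row does not reach is not made up. A row lasts 1/10 s, in which the tool goes at most 50 mm and 8.59 degrees, less where a joint would pass 70% of its speed; a pose out of reach is approached as far as the arm can. A call with a gripper value outside its range is refused whole. The fingers move at their own pace and stop on an object; "grip_force" is the grip in N (left out, the last holds). Time passes only in rows, so rows that do not move let the fingers close. It gives the time, the measured TCP pose, the force, the opening and the grip force at its end, in the units of the state.
- arm.sense(): the state, without advancing time (a new reading comes with each control period).
- optics.capture(name): name is "side" or "top" or "wrist"; returns the picture (480x640x3 uint8, red, green, blue); there is no depth.
- optics.get_calibration(name): a dict with "camera_matrix" (3x3 intrinsics, pixels), "world_from_camera" (4x4, takes a point from camera to world coordinates); the wrist camera has in their place "tool_from_camera" (4x4, takes a point from camera to tool coordinates, whose origin is the TCP and whose axes are the flange's). Camera axes: x right, y down, z forward; pixel columns grow to the right and rows downward; lengths in m; the calibration is good to about 2 mm. A picture is of the moment at which its call begins: read the wrist's pose just before it. get_calibration takes no time and is no camera call.
- job.sign_off(): hands the job in; it is judged then, once.
The state is a dict: "time_s": time; "joints": joint angles; "joint_velocities": joint speeds; "joint_efforts": joint torques, N m; "tcp_pos": TCP position; "tool_rot": TCP orientation; "ft_force": force on the tool from outside, world axes, zero at the start; "ft_torque": the same for the moment, N m; "grip_width": opening from 0.0 (shut) to 1.0 (fully open); "gripper_force": force on a finger pad.
Only numpy, scipy, OpenCV 4.12 (cv2) and the standard library are available. Lean on these libraries where they do the work, as an engineer would, in place of code of your own. Each camera call takes 0.05 s, during which the arm holds its last target. There are 200 camera calls.

## Working session

There is one attempt and no reset: what is moved stays moved. The work goes in short steps, Python scripts to look and compute and a tool call to move; the robot and the scene stay as the last step left them, time stands still between calls to the robot, and variables do not carry over. Pictures are saved under pics/ and viewed, at most 10 in all, crops included, and the job is handed in when it is done.

Besides the shell and the picture viewer there is one more tool, called after "Request:" as name(argument=value, ...) on one line, values as JSON. drive_tool: Moves the arm, as the interface text tells. Its arguments: {"type":"object","properties":{"rows":{"type":"array"},"grip_force":{"type":"number"}},"required":["rows"]}

```bash
mkdir -p pics; cat > h.py <<'E'
import numpy as np, cv2
from rig import arm, optics, job
from scipy.spatial.transform import Rotation as R
def cal(name, s=None):
    c=optics.get_calibration(name); K=np.array(c["camera_matrix"])
    if name=="wrist":
        s=s or arm.sense(); T=np.eye(4); T[:3,:3]=R.from_euler('xyz',s["tool_rot"]).as_matrix(); T[:3,3]=s["tcp_pos"]
        return K,T@np.array(c["tool_from_camera"])
    return K,np.array(c["world_from_camera"])
def ray(name,px,z,s=None):
    K,T=cal(name,s); d=T[:3,:3]@np.linalg.solve(K,[px[0],px[1],1.]); o=T[:3,3]
    return o+d*(z-o[2])/d[2]
def proj(name,p,s=None):
    K,T=cal(name,s); q=T[:3,:3].T@(np.array(p)-T[:3,3]); q=K@q; return q[:2]/q[2]
def snap(name,fn=None):
    im=optics.capture(name)[:,:,::-1].copy()
    if fn: cv2.imwrite("pics/"+fn,im)
    return im
E
python3 - <<'E'
from h import *
np.set_printoptions(precision=4,suppress=True)
print(arm.sense())
a=snap("top","top0.png");b=snap("side","side0.png")
for n in("top","side"): K,T=cal(n);print(n,K[0,0],T)
print(optics.get_calibration("wrist"))
E
```

```text
{'time_s': 0.0, 'joints': array([-1.1633,  0.3794,  1.7348, -0.    ,  1.0285, -0.0333]), 'joint_velocities': array([-0.0004,  0.003 ,  0.0016, -0.0006,  0.0012, -0.0027]), 'joint_efforts': array([  0.0009, -76.3723, -43.4367,   0.0651,   0.0424,  -0.0001]), 'tcp_pos': array([ 0.2985, -0.6327,  0.1832]), 'tool_rot': array([-3.1405, -0.    ,  0.4407]), 'ft_force': array([0.3173, 0.6625, 0.2772]), 'ft_torque': array([-0.081 ,  0.0131, -0.0027]), 'gripper_force': 0.0, 'grip_width': 1.0010060580105329}
top 464.05349268333777 [[-0.027  -0.9932  0.1129  0.4855]
 [-0.9995  0.0284  0.011   0.1348]
 [-0.0142 -0.1126 -0.9935  1.2406]
 [ 0.      0.      0.      1.    ]]
side 459.28643206798534 [[-0.9298 -0.324   0.1745  0.4006]
 [-0.368   0.8235 -0.4318  0.6236]
 [-0.0038 -0.4657 -0.8849  1.0749]
 [ 0.      0.      0.      1.    ]]
{'camera_matrix': array([[377.7292,   0.    , 324.1333],
       [  0.    , 377.7292, 240.5226],
       [  0.    ,   0.    ,   1.    ]]), 'tool_from_camera': array([[-0.0013, -0.9701, -0.2425,  0.0679],
       [ 1.    , -0.0013, -0.0003,  0.0002],
       [-0.0001, -0.2425,  0.9701, -0.2006],
       [ 0.    ,  0.    ,  0.    ,  1.    ]])}
```

View pics/top0.png

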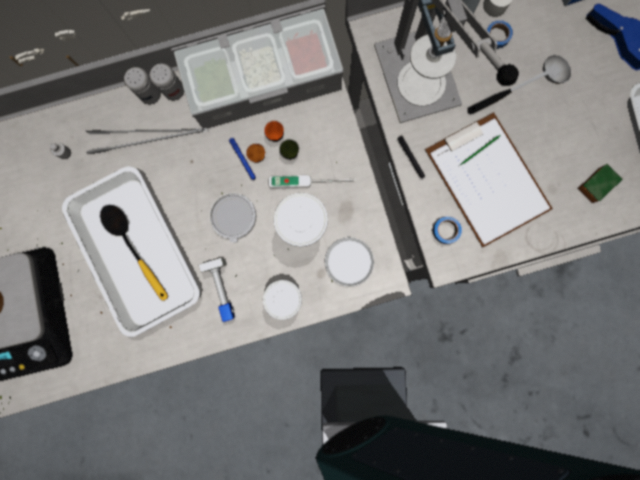

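View pics/side0.png

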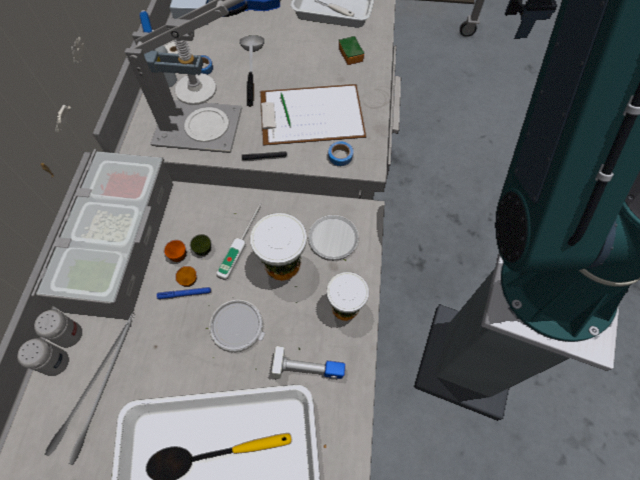

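The top view shows the tamper handle (blue) at (227,313) and its foot at (212,264). The large tub lid is at (300,219), the small tub (decoy) at (282,299), the grey drip dish at (233,216), and the loose lid_2 (the dish's look-alike) at (349,262). The thermometer is at (290,181) and the tape at (447,230). Other blue things are the pen (242,158) and the brush (615,30), neither of which is the tamper. In the side view the tamper handle is at (335,369), the lid at (278,240), the dish at (236,325) and the small tub at (347,293).

```bash
python3 - <<'E'
from h import *
np.set_printoptions(precision=4,suppress=True)
a=cv2.imread("pics/top0.png");b=cv2.imread("pics/side0.png")
def cen(im,box,f):
    x0,y0,x1,y1=box; c=im[y0:y1,x0:x1]; hsv=cv2.cvtColor(c,cv2.COLOR_BGR2HSV)
    m=f(hsv).astype(np.uint8); n,l,s,ce=cv2.connectedComponentsWithStats(m); i=1+np.argmax(s[1:,4])
    cs,_=cv2.findContours((l==i).astype(np.uint8),0,1); k=max(cs,key=cv2.contourArea)
    (cx,cy),wh,an=cv2.minAreaRect(k); return np.array([cx+x0,cy+y0]),wh,ce[i]+[x0,y0],s[i,4]
blue=lambda h:(abs(h[...,0].astype(int)-110)<15)&(h[...,1]>130)
white=lambda h:(h[...,2]>205)&(h[...,1]<40)
for n,im,z,bx,bxf,bl in (("top",a,.04,(210,295,245,330),(198,252,230,276),(270,188,330,246)),("side",b,.04,(318,355,352,385),(266,342,292,382),(245,210,312,270))):
    r=cen(im,bx,blue);print(n,"handle",r,ray(n,r[0],.03))
    r=cen(im,bxf,white);print(n,"foot",r,ray(n,r[0],.045))
    r=cen(im,bl,white);print(n,"lid",r,ray(n,r[0],.155), "diam px", r[1])
    e=[ray(n,r[0]+[d,0],.155) for d in(-r[1][0]/2,r[1][0]/2)];print(" diam",np.linalg.norm(e[0]-e[1]))
print("dish",ray("top",(233,216),.011),ray("side",(236,325),.011))
print("lid2",ray("top",(349,262),.02),"small",ray("top",(282,299),.1),ray("side",(347,292),.1))
print("thermo",ray("top",(290,181),.02),ray("top",(352,181),.01))
c=[cv2.resize(a[170:340,170:390],(660,510),interpolation=cv2.INTER_CUBIC)]
cv2.imwrite("pics/crop.png",c[0])
E
```

```text
top handle (array([226.0755, 311.7641]), (16.345903396606445, 12.087727546691895), array([225.8871, 311.8548]), np.int32(186)) [0.4482 0.4005 0.03  ]
top foot (array([209.8899, 264.633 ]), (5.746957778930664, 21.45530891418457), array([209.7667, 264.8   ]), np.int32(120)) [0.5705 0.4387 0.045 ]
top lid (array([300.3, 218.9]), (51.42955780029297, 51.42955780029297), array([300.2417, 218.7673]), np.int32(2127)) [0.6652 0.1959 0.155 ] diam px (51.42955780029297, 51.42955780029297)
 diam 0.12195774676067218
side handle (array([334.2069, 369.0172]), (19.681779861450195, 15.446460723876953), array([334.2792, 368.9647]), np.int32(283)) [0.4462 0.4022 0.03  ]
side foot (array([277.62, 359.66]), (6.788225173950195, 25.45584487915039), array([277.5932, 359.7119]), np.int32(177)) [0.57   0.4325 0.045 ]
side lid (array([276.8621, 238.6552]), (46.795223236083984, 51.251914978027344), array([277.184 , 238.0022]), np.int32(1804)) [0.6634 0.2039 0.155 ] diam px (46.795223236083984, 51.251914978027344)
 diam 0.10611836595912057
dish [0.7022 0.385  0.011 ] [0.7011 0.3874 0.011 ]
lid2 [0.569  0.0777 0.02  ] small [0.4776 0.248  0.1   ] [0.4762 0.2457 0.1   ]
thermo [0.7915 0.2289 0.02  ] [0.7889 0.0618 0.01  ]
```

View pics/crop.png

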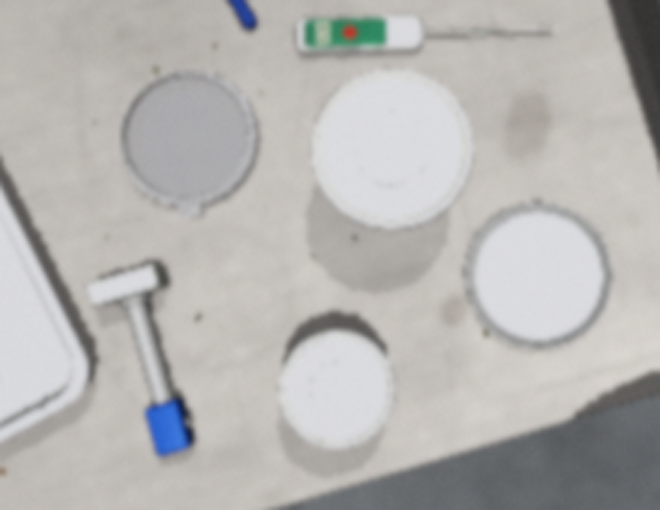

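The crop confirms the tamper at crop pixel (168,427), the grey steel dish with its spout at (190,140), and the larger tub's lid at (391,147). The smaller tub is at (336,390). Next I move to a wrist view over the handle.

Request:
drive_tool(rows=[0,0,0.08,0,0,-30,0.7,0,0,0.08,0,0,-40,0.7,0,0,0,28,-36,-4,0.7,0,0,0,28,-36,-4,0.7,0,0,0,28,-36,-4,0.7], grip_force=50)

```text
time_s: 0.6
tcp_pos: [0.3495, -0.5045, 0.2657]
tool_rot: [-3.141, 0.0, 0.28]
ft_force: [0.2, 0.7, -0.4]
grip_width: 0.704
gripper_force: 0.0
```

Request:
drive_tool(rows=[0,0,0,28,-36,-4,0.7,0,0,0,28,-36,-4,0.7,0,0,0,28,-36,-4,0.7,0,0,0,28,-36,-4,0.7,0,0,0,28,-36,-4,0.7])

```text
time_s: 1.1
tcp_pos: [0.4342, -0.2925, 0.2858]
tool_rot: [-3.141, 0.0, 0.281]
ft_force: [0.7, -1.1, 0.1]
grip_width: 0.699
gripper_force: 0.0
```

Request:
drive_tool(rows=[0,0,0,28,-36,-4,0.7,0,0,0,28,-36,-4,0.7,0,0,0,28,-36,-4,0.7,0,0,0,28,-36,-4,0.7,0,0,0,28,-36,-4,0.7])

```text
time_s: 1.6
tcp_pos: [0.5189, -0.0807, 0.306]
tool_rot: [3.142, -0.0, 0.281]
ft_force: [0.6, -1.1, -0.0]
grip_width: 0.699
gripper_force: 0.0
```

Request:
drive_tool(rows=[0,0,0,6,-43,0,0.7,0,0,0,6,-43,0,0.7,0,0,0,6,-43,0,0.7,0,0,0,6,-43,0,0.7,0,0,0,6,-43,0,0.7])

```text
time_s: 2.1
tcp_pos: [0.4872, 0.134, 0.3058]
tool_rot: [3.142, 0.0, 0.281]
ft_force: [1.0, -0.5, -0.5]
grip_width: 0.701
gripper_force: 0.0
```

Request:
drive_tool(rows=[0,0,0,6,-43,12,0.7,0,0,0,6,-43,12,0.7,0,0,0,6,-43,15,0.7,0,0,0,6,-43,15,0.7,0,0,0,6,-43,15,0.7])

```text
time_s: 2.6
tcp_pos: [0.4564, 0.3489, 0.2361]
tool_rot: [3.142, 0.0, 0.281]
ft_force: [0.6, 0.3, -0.8]
grip_width: 0.698
gripper_force: 0.0
```

Request:
drive_tool(rows=[0,0,0,0,-20,15,0.7,0,0,0,0,0,0,0.7,0,0,0,0,0,0,0.7])

```text
time_s: 2.9
tcp_pos: [0.4513, 0.3663, 0.2215]
tool_rot: [3.141, 0.001, 0.282]
ft_force: [-0.6, -0.5, -0.1]
grip_width: 0.698
gripper_force: 0.0
```

```bash
python3 - <<'E'
from h import *
np.set_printoptions(precision=4,suppress=True)
s=arm.sense();print(s["tcp_pos"],s["tool_rot"])
im=snap("wrist","w0.png")
hsv=cv2.cvtColor(im,cv2.COLOR_BGR2HSV)
m=((abs(hsv[...,0].astype(int)-110)<15)&(hsv[...,1]>130)).astype(np.uint8)
cs,_=cv2.findContours(m,0,1)
for k in cs:
    if cv2.contourArea(k)>300:
        r=cv2.minAreaRect(k); print(r,ray("wrist",r[0],.042,s)); print(np.array([ray("wrist",p,.042,s) for p in cv2.boxPoints(r)]))
E
```

```text
[0.4513 0.3663 0.2215] [3.1411 0.0011 0.2817]
((290.0, 208.5), (39.0, 26.0), 90.0) [0.4478 0.4012 0.042 ]
[[0.4633 0.4187 0.042 ]
 [0.4705 0.3937 0.042 ]
 [0.4319 0.3832 0.042 ]
 [0.4245 0.4089 0.042 ]]
```

View pics/w0.png

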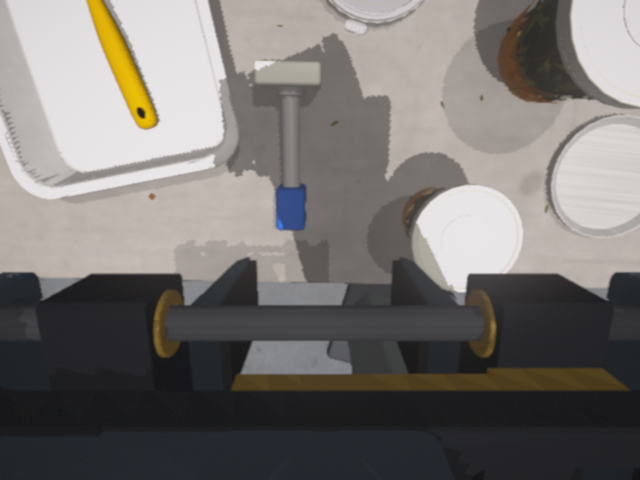

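The wrist view shows the handle at (291,207), the foot at (287,73) and the stem in line with the tool's x. The three views agree on the handle to about 2 mm. The tray's edge at (238,140) and the small tub's at (413,240) leave room for the fingers. I'm going down now.

Request:
drive_tool(rows=[0,0,0,7,-34,0,0.7,0,0,0.01,0,0,40,0.7,0,0,0,0,0,40,0.7,0,0,0,0,0,40,0.7,0,0,0,0,0,0,0.7])

```text
time_s: 3.45
tcp_pos: [0.4472, 0.3982, 0.0982]
tool_rot: [3.139, 0.006, 0.27]
ft_force: [0.8, -1.5, 0.4]
grip_width: 0.701
gripper_force: 0.0
```

```bash
python3 - <<'E'
from h import *
np.set_printoptions(precision=4,suppress=True)
s=arm.sense();print(s["tcp_pos"],s["tool_rot"])
im=snap("wrist","w1.png")
hsv=cv2.cvtColor(im,cv2.COLOR_BGR2HSV)
m=((abs(hsv[...,0].astype(int)-110)<15)&(hsv[...,1]>110)).astype(np.uint8)
cs,_=cv2.findContours(m,0,1)
for k in cs:
    if cv2.contourArea(k)>300:
        r=cv2.minAreaRect(k); print(r,cv2.boundingRect(k),ray("wrist",r[0],.042,s))
Rm=R.from_euler('xyz',s["tool_rot"]).as_matrix(); print(proj("wrist",s["tcp_pos"]+Rm@[0,0,s["tcp_pos"][2]-.042],s))
E
```

```text
[0.4472 0.3982 0.0982] [3.1389 0.0059 0.2696]
((319.0, 238.5), (65.0, 40.0), 90.0) (299, 206, 41, 66) [0.4511 0.4028 0.042 ]
[324.01   245.7315]
```

View pics/w1.png

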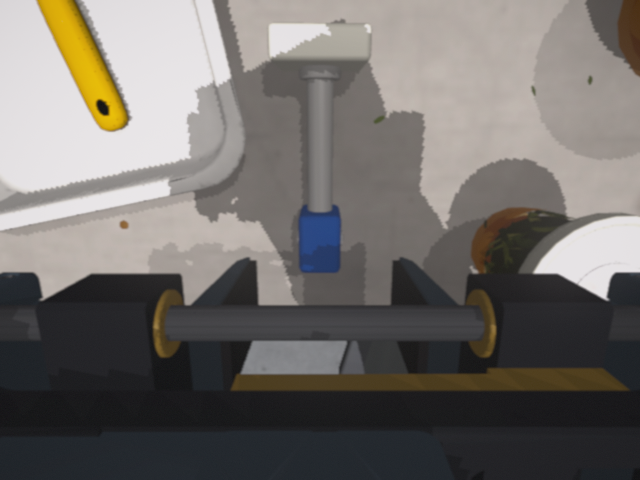

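The handle is at (319,238) between the fingers and square to them, about 3 mm ahead of the grasp line. I'll correct for that, descend and close.

Request:
drive_tool(rows=[0,0,0,3,-1,30,0.7,0,0,0,0,0,30,0.7,0,0,0,0,0,25,0.7,0,0,0,0,0,10,0.7,0,0,0,0,0,2,0.7])

```text
time_s: 4.0
tcp_pos: [0.4525, 0.4031, 0.006]
tool_rot: [-3.141, -0.001, 0.27]
ft_force: [1.3, 0.2, -0.0]
grip_width: 0.7
gripper_force: 0.0
```

Request:
drive_tool(rows=[0,0,0,0,0,0,0.7,0,0,0,0,0,0,0.7])

```text
time_s: 4.2
tcp_pos: [0.4526, 0.4035, 0.0066]
tool_rot: [-3.141, -0.002, 0.271]
ft_force: [-0.1, -0.1, 0.6]
grip_width: 0.703
gripper_force: 0.0
```

Request:
drive_tool(rows=[0,0,0,0,0,3,0.7,0,0,0,0,0,0,0.5,0,0,0,0,0,0,0.3,0,0,0,0,0,0,0.3,0,0,0,0,0,0,0.3], grip_force=50)

```text
time_s: 4.7
tcp_pos: [0.4516, 0.4028, 0.0019]
tool_rot: [-3.142, 0.0, 0.271]
ft_force: [-0.5, 0.4, -0.2]
grip_width: 0.378
gripper_force: 0.0
```

Request:
drive_tool(rows=[0,0,0,0,0,0,0.3,0,0,0,0,0,0,0.3,0,0,0,0,0,0,0.3])

```text
time_s: 5.0
tcp_pos: [0.4516, 0.4028, 0.0018]
tool_rot: [3.142, 0.0, 0.271]
ft_force: [0.1, -0.8, 0.6]
grip_width: 0.324
gripper_force: 50.0
```

Request:
drive_tool(rows=[0,0,0,0,0,0,0.2,0,0,0,0,0,0,0.2], grip_force=10)

```text
time_s: 5.2
tcp_pos: [0.4516, 0.4028, 0.0018]
tool_rot: [-3.142, 0.0, 0.271]
ft_force: [-0.2, -1.1, 0.1]
grip_width: 0.331
gripper_force: 10.0
```

Request:
drive_tool(rows=[0,0,0,0,0,0,0.2,0,0,0,0,0,0,0.2,0,0,0,0,0,0,0.2], grip_force=50)

```text
time_s: 5.5
tcp_pos: [0.4516, 0.4028, 0.0018]
tool_rot: [3.142, 0.0, 0.271]
ft_force: [0.2, -0.7, 0.4]
grip_width: 0.325
gripper_force: 50.0
```

```bash
python3 - <<'E'
from h import *
im=snap("wrist"); c=im[190:300,230:420]
im2=snap("side"); K=[cv2.resize(c,(760,440),interpolation=2)]
cv2.imwrite("pics/w2.png",K[0])
E
```

```text
(no output)
```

View pics/w2.png

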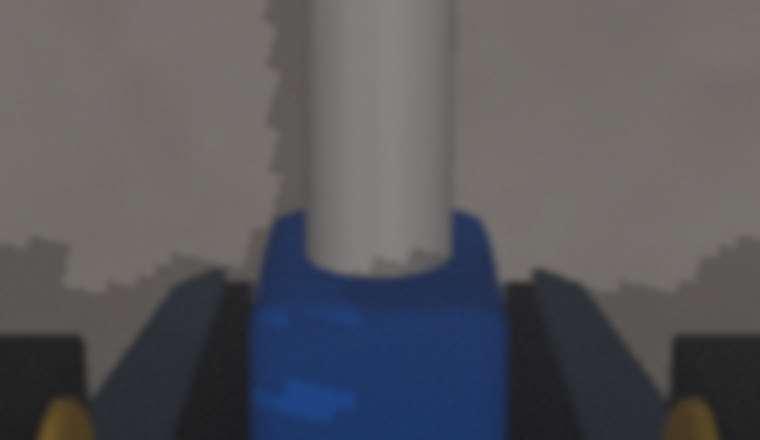

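The crop shows the block at x 250–510 between the pads, with no misfit visible. The opening reads slightly narrow, so a small lift will show whether it turns about the buttons.

Request:
drive_tool(rows=[0,0,0,0,0,-10,0.2,0,0,0,0,0,-15,0.2,0,0,0,0,0,-15,0.2,0,0,0,0,0,-15,0.2,0,0,0,0,0,-15,0.2])

```text
time_s: 6.1
tcp_pos: [0.4518, 0.403, 0.0737]
tool_rot: [-3.141, -0.001, 0.271]
ft_force: [-0.9, 0.2, -3.8]
grip_width: 0.324
gripper_force: 50.0
```

Request:
drive_tool(rows=[0,0,0,0,0,-20,0.2,0,0,0,0,0,-20,0.2,0,0,0,0,0,-10,0.2,0,0,0,0,0,0,0.2,0,0,0,0,0,0,0.2])

```text
time_s: 6.6
tcp_pos: [0.4513, 0.4026, 0.1215]
tool_rot: [3.141, 0.0, 0.271]
ft_force: [-0.0, 0.5, -3.7]
grip_width: 0.323
gripper_force: 50.0
```

```bash
python3 - <<'E'
from h import *
s=arm.sense(); print(s["ft_force"],s["ft_torque"],s["tcp_pos"])
w=snap("wrist"); b=snap("side")
cv2.imwrite("pics/l0.png",np.hstack([cv2.resize(w,(400,300)),cv2.resize(b[200:440,180:500],(400,300))]))
E
```

```text
[-0.04714045  0.47174327 -3.65439229] [-0.06158271  0.35344945 -0.03334242] [0.45132802 0.40260614 0.1215468 ]
```

View pics/l0.png

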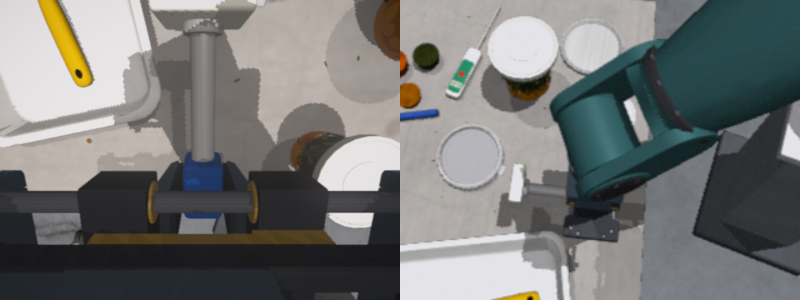

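The wrist view (left) shows the tamper still well out ahead of the fingers, with its foot at the top edge. The wrist moment of 0.35 N m also says it is near level. I'll lift it clear and ease the grip in stages, watching the moment.

Request:
drive_tool(rows=[0,0,0,0,0,-25,0.2,0,0,0,0,0,-25,0.2,0,0,0,0,0,-25,0.2,0,0,0,0,0,-25,0.2,0,0,0,0,0,-15,0.2])

```text
time_s: 7.2
tcp_pos: [0.4518, 0.403, 0.2379]
tool_rot: [-3.141, -0.0, 0.271]
ft_force: [-0.7, -0.3, -4.6]
grip_width: 0.327
gripper_force: 50.0
```

Request:
drive_tool(rows=[0,0,0,0,0,0,0.2,0,0,0,0,0,0,0.2,0,0,0,0,0,0,0.2], grip_force=40)

```text
time_s: 7.5
tcp_pos: [0.4509, 0.4023, 0.2351]
tool_rot: [3.141, 0.002, 0.271]
ft_force: [-0.1, -0.5, -3.2]
grip_width: 0.326
gripper_force: 40.0
```

```bash
python3 - <<'E'
from h import *
s=arm.sense(); print(s["ft_force"],s["ft_torque"],s["tcp_pos"],s["grip_width"])
E
```

```text
[-0.06206909 -0.46176162 -3.20686755] [-0.09136081  0.28020798 -0.0011881 ] [0.4509466  0.40225787 0.23512219] 0.32557973396252926
```

Request:
drive_tool(rows=[0,0,0,0,0,0,0.2,0,0,0,0,0,0,0.2,0,0,0,0,0,0,0.2], grip_force=30)

```text
time_s: 7.8
tcp_pos: [0.4515, 0.4027, 0.2364]
tool_rot: [3.141, 0.001, 0.271]
ft_force: [0.4, 0.5, -2.4]
grip_width: 0.328
gripper_force: 30.0
```

```bash
python3 - <<'E'
from h import *
s=arm.sense(); print(s["ft_force"],s["ft_torque"],s["tcp_pos"],s["grip_width"])
snap("wrist","l1.png")
E
```

```text
[ 0.364628    0.50319484 -2.43805651] [-0.09491232  0.31969348 -0.02717456] [0.45147423 0.40271995 0.23640642] 0.3282644677467356
```

View pics/l1.png

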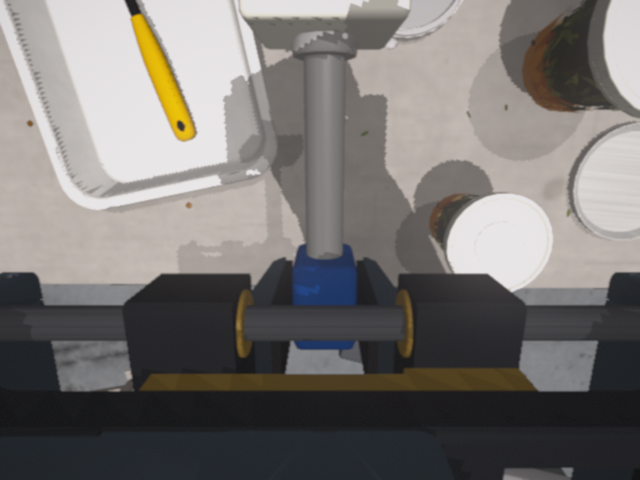

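The block is centred at (325,302), where the grasp point projects, so the pads cover the buttons. The tamper is still near level, so I'll keep easing.

Request:
drive_tool(rows=[0,0,0,0,0,0,0.2,0,0,0,0,0,0,0.2,0,0,0,0,0,0,0.2,0,0,0,0,0,0,0.2], grip_force=20)

```text
time_s: 8.25
tcp_pos: [0.4515, 0.4027, 0.2367]
tool_rot: [3.142, 0.0, 0.271]
ft_force: [-1.1, 0.3, -3.4]
grip_width: 0.32
gripper_force: 20.0
```

```bash
cat > st.py <<'E'
from h import *
np.set_printoptions(precision=3,suppress=True)
s=arm.sense(); Rm=R.from_euler('xyz',s["tool_rot"]).as_matrix()
print(s["time_s"],"F",s["ft_force"],"Ttool",Rm.T@s["ft_torque"],s["tcp_pos"],s["grip_width"],s["gripper_force"])
E
python3 st.py
```

```text
8.25 F [-1.074  0.263 -3.431] Ttool [ 0.054 -0.377 -0.028] [0.451 0.403 0.237] 0.319857086848504 19.999154806137085
```

Request:
drive_tool(rows=[0,0,0,0,0,0,0.2,0,0,0,0,0,0,0.2,0,0,0,0,0,0,0.2,0,0,0,0,0,0,0.2], grip_force=12)

```text
time_s: 8.65
tcp_pos: [0.4517, 0.4029, 0.2369]
tool_rot: [-3.142, -0.0, 0.271]
ft_force: [0.5, -0.1, -3.6]
grip_width: 0.33
gripper_force: 12.0
```

```bash
python3 st.py
```

```text
8.65 F [ 0.496 -0.071 -3.64 ] Ttool [-0.025  0.069 -0.011] [0.452 0.403 0.237] 0.33015706350089985 11.999756544828415
```

The moment has dropped to about zero, so it swung. I'll ease a bit more, let it settle, and look.

Request:
drive_tool(rows=[0,0,0,0,0,0,0.2,0,0,0,0,0,0,0.2,0,0,0,0,0,0,0.2,0,0,0,0,0,0,0.2,0,0,0,0,0,0,0.2], grip_force=7)

```text
time_s: 9.15
tcp_pos: [0.4516, 0.4028, 0.2368]
tool_rot: [-3.142, -0.0, 0.271]
ft_force: [0.4, 0.4, -3.7]
grip_width: 0.329
gripper_force: 7.0
```

```bash
python3 st.py; python3 - <<'E'
from h import *
w=snap("wrist"); b=snap("side")
cv2.imwrite("pics/l2.png",np.hstack([cv2.resize(w,(400,300)),cv2.resize(b[200:440,180:500],(400,300))]))
E
```

```text
9.15 F [ 0.402  0.406 -3.691] Ttool [0.048 0.097 0.029] [0.452 0.403 0.237] 0.3287732088487201 6.999786123633385
```

View pics/l2.png

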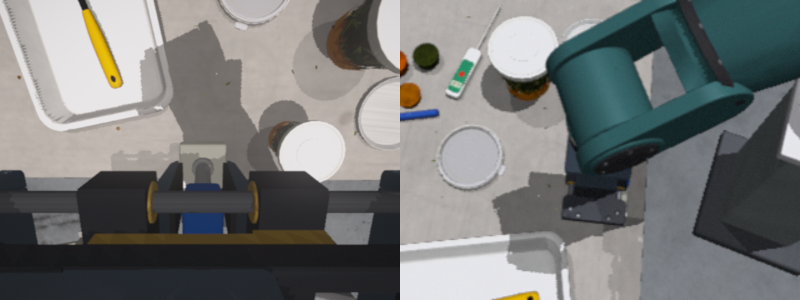

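The wrist view shows the foot hanging below the hand, with its front edge at about (203,145) in the half view. That is lower than I expect for plumb, so it seems to have stuck a little past plumb. I'll ease further and measure the foot edge.

Request:
drive_tool(rows=[0,0,0,0,0,0,0.2,0,0,0,0,0,0,0.2,0,0,0,0,0,0,0.2,0,0,0,0,0,0,0.2,0,0,0,0,0,0,0.2], grip_force=4.5)

```text
time_s: 9.75
tcp_pos: [0.4516, 0.4028, 0.2368]
tool_rot: [-3.142, 0.0, 0.271]
ft_force: [-0.9, -0.7, -2.7]
grip_width: 0.328
gripper_force: 4.5
```

```bash
cat > foot.py <<'E'
from h import *
import sys,time
s=arm.sense(); w=snap("wrist","f_%s.png"%sys.argv[1])
for th in (-15,-10,-5,0,5,10,15):
    c,q=np.cos(np.radians(th)),np.sin(np.radians(th))
    Rm=R.from_euler('xyz',s["tool_rot"]).as_matrix()
    # th>0: foot towards +x of tool; along-stem L, forward offset x
    P=lambda L,x,y:[L*q+x*c,y,-.019+L*c-x*q]
    print(th,[proj("wrist",s["tcp_pos"]+Rm@P(L,.03,y),s).round() for L,y in ((118,-.03),(118,.03),(138,-.03),(138,.03)) for L in [L/1000]])
cv2.imwrite("pics/c_%s.png"%sys.argv[1],cv2.resize(w[150:380,220:440],(660,690))[:600])
E
python3 st.py; python3 foot.py a
```

```text
9.75 F [-0.918 -0.732 -2.683] Ttool [ 0.051  0.029 -0.017] [0.452 0.403 0.237] 0.32756506322519563 4.499874114990234
-15 [array([288., 233.]), array([360., 233.]), array([290., 234.]), array([358., 234.])]
-10 [array([287., 221.]), array([361., 220.]), array([290., 220.]), array([359., 220.])]
-5 [array([287., 208.]), array([361., 208.]), array([289., 206.]), array([359., 206.])]
0 [array([286., 195.]), array([362., 195.]), array([289., 192.]), array([359., 192.])]
5 [array([285., 183.]), array([362., 183.]), array([288., 179.]), array([360., 178.])]
10 [array([285., 170.]), array([363., 170.]), array([287., 165.]), array([361., 164.])]
15 [array([284., 158.]), array([364., 158.]), array([286., 150.]), array([362., 150.])]
```

View pics/c_a.png

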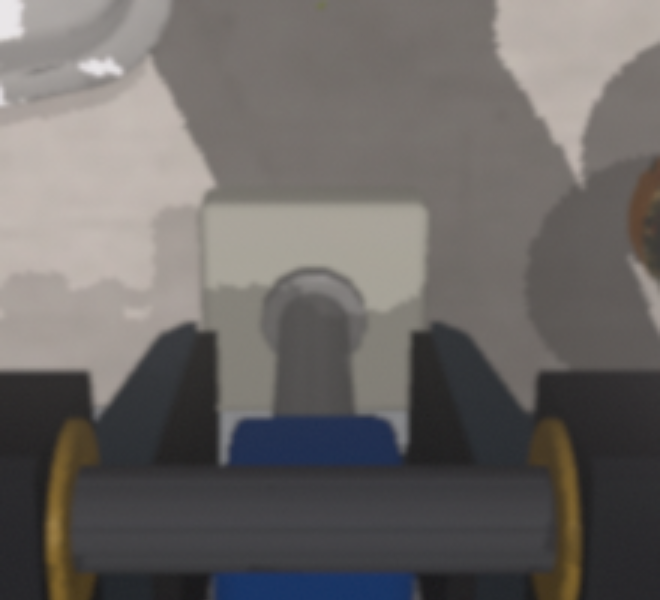

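The crop shows the foot's front edge at crop y≈190–203 and its sides at x≈205 and 428, with the blue block's edge at y≈417. The two foot edges fit a plumb foot, but with the stem about 18 mm behind the hand's axis. That offset, with the 30 mm opening, means the pads hold the block's flats just off the buttons. It is hanging all the same, so I'll measure the tilt in numbers.

```bash
python3 - <<'E'
from h import *
np.set_printoptions(linewidth=200)
im=cv2.imread("pics/f_a.png").astype(int)
for c in(300,350): print("col",c,[(v,*im[v,c]) for v in range(205,226)])
g=im.mean(2).astype(int)
for v in (216,222,230): print("row",v,g[v,278:296],g[v,354:372])
# stem width along rows
for v in (262,268,274,280,286): print("stem",v,g[v,300:352:2])
print("blue col 325",[(v,*im[v,325]) for v in range(276,302,2)],[(v,*im[v,325]) for v in range(338,382,3)])
print("foot rear col 296",[(v,*im[v,296]) for v in range(276,296,2)])
E
```

```text
col 300 [(205, np.int64(112), np.int64(115), np.int64(121)), (206, np.int64(112), np.int64(115), np.int64(121)), (207, np.int64(112), np.int64(115), np.int64(121)), (208, np.int64(112), np.int64(116), np.int64(121)), (209, np.int64(112), np.int64(117), np.int64(121)), (210, np.int64(113), np.int64(117), np.int64(122)), (211, np.int64(110), np.int64(116), np.int64(119)), (212, np.int64(109), np.int64(115), np.int64(118)), (213, np.int64(108), np.int64(115), np.int64(119)), (214, np.int64(108), np.int64(116), np.int64(118)), (215, np.int64(110), np.int64(117), np.int64(121)), (216, np.int64(114), np.int64(120), np.int64(124)), (217, np.int64(125), np.int64(132), np.int64(136)), (218, np.int64(139), np.int64(148), np.int64(153)), (219, np.int64(148), np.int64(158), np.int64(162)), (220, np.int64(152), np.int64(163), np.int64(167)), (221, np.int64(153), np.int64(164), np.int64(168)), (222, np.int64(155), np.int64(165), np.int64(169)), (223, np.int64(155), np.int64(164), np.int64(169)), (224, np.int64(155), np.int64(164), np.int64(170)), (225, np.int64(154), np.int64(164), np.int64(169))]
[... 3379 characters left out ...]
np.int64(25)), (374, np.int64(63), np.int64(59), np.int64(68)), (377, np.int64(33), np.int64(61), np.int64(76)), (380, np.int64(33), np.int64(61), np.int64(76))]
foot rear col 296 [(276, np.int64(120), np.int64(129), np.int64(132)), (278, np.int64(120), np.int64(128), np.int64(131)), (280, np.int64(120), np.int64(127), np.int64(131)), (282, np.int64(120), np.int64(128), np.int64(131)), (284, np.int64(120), np.int64(128), np.int64(131)), (286, np.int64(117), np.int64(122), np.int64(124)), (288, np.int64(136), np.int64(134), np.int64(134)), (290, np.int64(136), np.int64(134), np.int64(133)), (292, np.int64(134), np.int64(131), np.int64(130)), (294, np.int64(121), np.int64(116), np.int64(114))]
```

Block and foot agree on a tilt of roughly 5–8° with the foot forward, and the tamper is held off-centre on its flats. I'll tighten to 20 N, raise it, and carry it gently over the lid, where the side camera can see it.

Request:
drive_tool(rows=[0,0,0,0,0,0,0.2,0,0,0,0,0,0,0.2,0,0,0,0,0,-10,0.2,0,0,0,0,0,-20,0.2,0,0,0,0,0,-25,0.2], grip_force=20)

```text
time_s: 10.3
tcp_pos: [0.4513, 0.4026, 0.2925]
tool_rot: [3.141, 0.001, 0.271]
ft_force: [0.4, 0.5, -3.7]
grip_width: 0.328
gripper_force: 20.0
```

Request:
drive_tool(rows=[0,0,0,0,0,-25,0.2,0,0,0,0,0,-10,0.2,0,0,0,5,8,0,0.2,0,0,0,11,17,0,0.2,0,0,0,11,17,0,0.2])

```text
time_s: 10.8
tcp_pos: [0.489, 0.3685, 0.3254]
tool_rot: [3.141, 0.002, 0.271]
ft_force: [-0.3, 0.3, -2.8]
grip_width: 0.326
gripper_force: 20.0
```

Request:
drive_tool(rows=[0,0,0,12,18,0,0.2,0,0,0,12,18,0,0.2,0,0,0,12,18,0,0.2,0,0,0,12,18,0,0.2,0,0,0,12,18,0,0.2])

```text
time_s: 11.3
tcp_pos: [0.5712, 0.2975, 0.3251]
tool_rot: [3.141, 0.002, 0.271]
ft_force: [0.3, -0.1, -4.3]
grip_width: 0.327
gripper_force: 20.0
```

Request:
drive_tool(rows=[0,0,0,12,18,0,0.2,0,0,0,12,18,0,0.2,0,0,0,12,18,0,0.2,0,0,0,12,18,0,0.2,0,0,0,12,18,0,0.2])

```text
time_s: 11.8
tcp_pos: [0.6538, 0.227, 0.3265]
tool_rot: [3.142, 0.0, 0.271]
ft_force: [-0.4, 1.6, -3.7]
grip_width: 0.326
gripper_force: 20.0
```

Request:
drive_tool(rows=[0,0,0,12,18,0,0.2,0,0,0,8,13,0,0.2,0,0,0,4,6,0,0.2,0,0,0,0,0,0,0.2,0,0,0,0,0,0,0.2])

```text
time_s: 12.3
tcp_pos: [0.6854, 0.1993, 0.3268]
tool_rot: [-3.141, 0.0, 0.271]
ft_force: [-0.0, 0.3, -3.1]
grip_width: 0.327
gripper_force: 20.0
```

```bash
python3 st.py; python3 - <<'E'
from h import *
np.set_printoptions(precision=4,suppress=True)
s=arm.sense(); a=snap("side","s1.png");w=snap("wrist","f_b.png");snap("top","t1.png")
Rm=R.from_euler('xyz',s["tool_rot"]).as_matrix()
print("proj grasp side",proj("side",s["tcp_pos"]+Rm@[0,0,-.019]),"foot",proj("side",s["tcp_pos"]+Rm@[-.02,0,.119]))
h=cv2.cvtColor(a,cv2.COLOR_BGR2HSV)
m=((abs(h[...,0].astype(int)-110)<15)&(h[...,1]>110)).astype(np.uint8)
for k in cv2.findContours(m,0,1)[0]:
    if cv2.contourArea(k)>40: print("blue",cv2.minAreaRect(k),cv2.boundingRect(k))
g=w.mean(2).astype(int)
print("c300",list(zip(range(190,300,2),g[190:300:2,300])))
print("row240",g[240,275:300],g[240,350:375]); print("blue",[(v,*w[v,325].tolist()) for v in range(236,302,3)])
E
```

```text
12.3 F [-0.012  0.293 -3.144] Ttool [0.062 0.021 0.008] [0.685 0.199 0.327] 0.32702647032147564 19.99948114156723
proj grasp side [259.5939 186.3004] foot [275.6978 223.165 ]
blue ((183.46246337890625, 292.68084716796875), (5.900483131408691, 53.571712493896484), 83.2901611328125) (157, 288, 54, 11)
blue ((275.5, 184.5), (23.0, 17.0), 90.0) (267, 173, 18, 24)
blue ((337.9885559082031, 157.4698486328125), (23.345190048217773, 15.183492660522461), 24.227745056152344) (328, 146, 24, 20)
blue ((145.20590209960938, 21.823524475097656), (21.585670471191406, 8.731282234191895), 75.96376037597656) (140, 11, 12, 22)
blue ((253.5, 5.5), (11.0, 51.0), 90.0) (228, 0, 52, 12)
c300 [(190, np.int64(168)), (192, np.int64(168)), (194, np.int64(168)), (196, np.int64(167)), (198, np.int64(167)), (200, np.int64(167)), (202, np.int64(167)), (204, np.int64(167)), (206, np.int64(166)), (208, np.int64(166)), (210, np.int64(167)), (212, np.int64(156)), (214, np.int64(116)), (216, np.int64(116)), (218, np.int64(136)), (220, np.int64(159)), (222, np.int64(163)), (224, np.int64(163)), (226, np.int64(163)), (228
[... 734 characters left out ...]
(54)), (296, np.int64(54)), (298, np.int64(53))]
row240 [152 139 131 130 130 131 130 131 130 131 128 125 129 143 154 161 162 162
 162 162 162 162 162 162 162] [164 163 164 164 165 164 164 164 163 162 157 166 198 224 230 231 230 230
 230 230 230 230 230 230 230]
blue [(236, 155, 165, 170), (239, 134, 141, 145), (242, 123, 124, 127), (245, 131, 133, 136), (248, 105, 107, 110), (251, 93, 95, 96), (254, 86, 88, 90), (257, 85, 87, 88), (260, 84, 85, 88), (263, 84, 85, 87), (266, 83, 85, 87), (269, 82, 84, 86), (272, 82, 84, 86), (275, 83, 84, 87), (278, 82, 83, 85), (281, 82, 84, 85), (284, 82, 83, 85), (287, 80, 80, 81), (290, 81, 52, 39), (293, 81, 51, 40), (296, 81, 51, 39), (299, 81, 50, 36)]
```

```bash
python3 - <<'E'
from h import *
np.set_printoptions(linewidth=250)
g=cv2.imread("pics/s1.png").mean(2).astype(int)
print("cols",np.arange(246,304,2))
for v in range(168,250,3): print(v,g[v,246:304:2])
s=arm.sense(); Rm=R.from_euler('xyz',s["tool_rot"]).as_matrix()
for th in (0,5,10):
  t=np.radians(th); o=np.array([-.017,0,.099])-.118*np.array([np.sin(t),0,np.cos(t)])  # fix foot top centre
  ax=np.array([np.sin(t),0,np.cos(t)]); f=np.array([np.cos(t),0,-np.sin(t)])
  P=lambda L,x,y:proj("side",s["tcp_pos"]+Rm@(o+L*ax+x*f+[0,y,0])).round(1)
  print(th,"blk top rear",P(-.022,-.02,-.015),P(-.022,-.02,.015),"blk bot rear",P(.022,-.02,-.015),P(.022,-.02,.015),"stem",P(.03,0,0),P(.11,0,0),"foot bot",P(.138,-.03,-.03),P(.138,.03,-.03),P(.138,-.03,.03),"top",P(.118,-.03,-.03),P(.118,.03,-.03))
E
```

```text
cols [246 248 250 252 254 256 258 260 262 264 266 268 270 272 274 276 278 280 282 284 286 288 290 292 294 296 298 300 302]
168 [ 19  20  22  17  19  20  20  18  14  20  21  14  16  14 135 172 171 172 173 174 173 172 172 172 176 171 168 171 171]
171 [ 21  20  20  19  18  16  24  21  29  52  53  59  39  24 133 161 171 170 173 173 173 174 172 170 175 171 169 171 167]
174 [ 17  19  21  18  19  19  21  13  22  20  25  31  44  23  43  44  45  45  53  64  66  76  74  73  97 106 119 120 120]
177 [40 35 38 30 29 21 17 20 18 19  7 35 43 41 42 47 45 45 46 46 65 62 60 61 61 62 61 66 60]
180 [42 40 40 43 40 43 36 55 43 40 31 32 45 46 44 44 43 46 45 43 63 60 65 60 61 60 61 62 63]
183 [41 40 40 52 51 42 42 49 42 41 26 42 47 44 46 48 44 44 41 47 60 61 63 62 62 62 63 60 61]
186 [27 27 27 41 47 44 47 46 42 34 28 38 36 38 39 43 40 46 39 45 62 63 62 63 61 59 63 61 59]
189 [18 18 20 18 18 20 13 18  8 15 37 35 56 56 39 38 40 35 40 53 61 64 60 62 58 61 62 58 59]
192 [ 33  32  34  32  34  36  34  34  34  38  31  35  69  72  73  40  40  34  44 146 159 152 134 114 101  90  77  69  70]
195 [ 48  40  36  34  26
[... 2194 characters left out ...]
46 130 152 152 154 153 156 133 111 111 110 109 109 110 111 111 112 112 112 111 109 113 106 109  98]
0 blk top rear [276.8 188. ] [279.1 174.8] blk bot rear [278.5 200.9] [280.7 188. ] stem [269.8 195.8] [273.3 216.5] foot bot [286.2 236.5] [258.5 233.9] [289.8 212.6] top [285.6 232. ] [257.4 229.4]
5 blk top rear [283.3 189.3] [285.5 176.1] blk bot rear [282.8 201.8] [284.9 189. ] stem [273.7 196.2] [273.6 216.6] foot bot [285.4 236.9] [257.6 233.3] [289.  213.1] top [285.6 232.6] [257.3 228.8]
10 blk top rear [289.8 190.8] [291.9 177.6] blk bot rear [287.1 203. ] [289.1 190.2] stem [277.6 196.8] [273.9 216.6] foot bot [284.5 237.4] [256.8 232.6] [288.2 213.6] top [285.5 233.1] [257.3 228.2]
```

In the side view the stem runs straight down a constant column (273). The block's right edge is at 285. Both fit a 5° tilt with the foot forward and the stem 20–27 mm behind the hand. I'll take the tilt out with the wrist, centre over the lid, hold at 20 N, then grip firmly.

Request:
drive_tool(rows=[0,0,0,6,-5,0,0.2,0,-0.03,0,0,0,0,0.2,0,-0.03,0,0,0,0,0.2,0,-0.027,0,0,0,0,0.2,0,0,0,0,0,0,0.2], grip_force=20)

```text
time_s: 12.95
tcp_pos: [0.6905, 0.2062, 0.3266]
tool_rot: [-3.142, 0.087, 0.271]
ft_force: [-0.2, 0.7, -3.8]
grip_width: 0.327
gripper_force: 20.0
```

Request:
drive_tool(rows=[0,0,0,0,0,0,0.2,0,0,0,0,0,0,0.2,0,0,0,0,0,0,0.2,0,0,0,0,0,0,0.2,0,0,0,0,0,0,0.2])

```text
time_s: 13.45
tcp_pos: [0.69, 0.2054, 0.327]
tool_rot: [-3.142, 0.087, 0.271]
ft_force: [-0.4, -0.2, -2.9]
grip_width: 0.322
gripper_force: 20.0
```

```bash
cat > tilt.py <<'E'
from h import *
import sys
np.set_printoptions(linewidth=250,precision=4,suppress=True)
a=snap("side","s_%s.png"%sys.argv[1]); g=a.mean(2)
s=arm.sense(); Rm=R.from_euler('xyz',s["tool_rot"]).as_matrix()
print(s["tcp_pos"],s["tool_rot"],s["ft_force"])
h=cv2.cvtColor(a,cv2.COLOR_BGR2HSV); c=proj("side",s["tcp_pos"]+Rm@[-.02,0,-.019]); x,y=c.astype(int); print("c",c)
m=((abs(h[...,0].astype(int)-110)<15)&(h[...,1]>110)).astype(np.uint8)
for v in range(y-14,y+14,3):
    j=np.where(m[v,x-25:x+25])[0]; print(v,"blue",(j.min()+x-25,j.max()+x-25) if len(j) else None)
for v in range(y+12,y+40,3):
    r=g[v,x-25:x+25]; j=np.where((r<78)&(m[v,x-25:x+25]==0))[0]; print(v,"dark",(j.min()+x-25,j.max()+x-25,round(j.mean()+x-25,1)) if len(j) else None)
E
python3 st.py; python3 tilt.py c
```

```text
13.45 F [-0.366 -0.183 -2.933] Ttool [0.028 0.158 0.012] [0.69  0.205 0.327] 0.32246095819952325 19.999517798423767
[0.69   0.2054 0.327 ] [-3.1416  0.0868  0.2708] [ 0.2829  0.2214 -3.7867]
c [265.4047 188.2964]
174 blue (np.int64(262), np.int64(277))
177 blue (np.int64(258), np.int64(278))
180 blue (np.int64(257), np.int64(278))
183 blue (np.int64(258), np.int64(279))
186 blue (np.int64(259), np.int64(279))
189 blue (np.int64(244), np.int64(279))
192 blue (np.int64(261), np.int64(277))
195 blue (np.int64(259), np.int64(277))
198 blue None
201 blue None
200 dark (np.int64(267), np.int64(273), np.float64(270.0))
203 dark (np.int64(268), np.int64(274), np.float64(271.0))
206 dark (np.int64(268), np.int64(274), np.float64(271.0))
209 dark (np.int64(268), np.int64(275), np.float64(271.5))
212 dark (np.int64(269), np.int64(276), np.float64(272.5))
215 dark (np.int64(269), np.int64(276), np.float64(272.5))
218 dark (np.int64(270), np.int64(278), np.float64(273.3))
221 dark (np.int64(270), np.int64(275), np.float64(273.0))
224 dark None
227 dark None
```

The stem's slope in the side view (3.4 px over 20 rows) is what plumb predicts, so it now hangs plumb and still at 20 N. I'll grip firmly and go down.

Request:
drive_tool(rows=[0,0,0,0,0,0,0.2,0,0,0,0,0,0,0.2,0,0,0,1,0,10,0.2,0,0,0,1,0,15,0.2,0,0,0,1,0,12,0.2], grip_force=50)

```text
time_s: 14.0
tcp_pos: [0.6893, 0.2052, 0.2875]
tool_rot: [-3.142, 0.088, 0.271]
ft_force: [-0.2, 0.8, -4.6]
grip_width: 0.323
gripper_force: 50.0
```

Request:
drive_tool(rows=[0,0,0,1,0,6,0.2,0,0,0,0,0,4,0.2,0,0,0,0,0,3,0.2,0,0,0,0,0,0,0.2])

```text
time_s: 14.4
tcp_pos: [0.6897, 0.2053, 0.2765]
tool_rot: [-3.142, 0.087, 0.271]
ft_force: [0.4, -0.3, -3.2]
grip_width: 0.323
gripper_force: 50.0
```

```bash
python3 st.py; python3 - <<'E'
from h import *
s=arm.sense(); w=snap("wrist","f_d.png"); a=snap("side","s_d.png")
np.set_printoptions(linewidth=250)
print(w.mean(2).astype(int)[196:250:2,[295,352]].T)
g=a.mean(2).astype(int)
print(np.arange(240,316,2))
for v in range(200,276,4): print(v,g[v,240:316:2])
E
```

```text
14.4 F [ 0.424 -0.307 -3.191] Ttool [-0.01   0.16   0.015] [0.69  0.205 0.277] 0.3229192767727615 49.99897241592407
[[206 205 205 206 206 205 205 205 168 139 143 173 199 184 162 162 161 163 161 161 160 161 161 160 160 160 159]
 [209 210 210 209 210 210 209 210 187 146 151 181 206 210 210 204 177 169 168 169 168 167 168 167 167 166 167]]
[240 242 244 246 248 250 252 254 256 258 260 262 264 266 268 270 272 274 276 278 280 282 284 286 288 290 292 294 296 298 300 302 304 306 308 310 312 314]
200 [ 42  41  38  42  42  46  65  44  42  26  35  40  47  46  51  49  47  47  52  45  32 146 181 181 179 181 180 176 171 178 177 177 178 178 177 178 178 178]
204 [ 32  38  44  47  45  47  45  40  28  33  41  35  37  41  49  45  37  34  41  41  39 164 178 178 178 181 178 175 175 178 178 181 181 183 180 183 179 181]
208 [ 33  37  35  35  36  26  31  30  32  42  42  37  34  41  66  84  57  40  40  36  67 180 179 178 176 175 173 174 175 177 180 178 178 180 184 180 179 181]
212 [ 42  43  36  37  38  33  32  34  34  34  36 141 181 174 128  68  75  72  76 137 173 180 178 171 172 177 176 176 178 180 179 178 
[... 1694 characters left out ...]
117 118 117 115 105 118 121 104  78 101 164 173 180 179 179 178 181]
260 [101 104 104 103 102  99  98  99  98  97  93  89 106 140 127 122 119 122 115 116 121 124 125 126 110 102  98  70  32  32  56  78  76  75  74  89 101 100]
264 [ 99 104 104 104 103 101  99 100  99  98  91  92  64  32  47  64  92  97  99 104  97  85  83  52  33  21  13  17  12  30  56  75  76  76  76  79  79  92]
268 [100 103 104 105 101  99 101 101 101 100 101 103  93  71  30  21  27  29  13  12  13  12  13  15  13  13  23  31  33  45  73  77  77  76  77  76  78  73]
272 [102 100 105 103 104 101 100 103 103 103 104 107 104  92  50  30  31  36  33  12  21  22  24  17  31  33  38  40  48  68  76  78  78  76  75  74  74  74]
```

```bash
python3 - <<'E'
from h import *
np.set_printoptions(linewidth=250,precision=4,suppress=True)
s=arm.sense(); a=cv2.imread("pics/side0.png"); h=cv2.cvtColor(a,cv2.COLOR_BGR2HSV)
m=((h[...,2]>195)&(h[...,1]<40)).astype(np.uint8); m[:205]=0;m[:,:240]=0;m[275:]=0;m[:,311:]=0
n,l,st,ce=cv2.connectedComponentsWithStats(m); i=1+np.argmax(st[1:,4]); print("lid px box",st[i])
k=max(cv2.findContours((l==i).astype(np.uint8),0,1)[0],key=cv2.contourArea); e=cv2.fitEllipse(k); print(e, ray("side",e[0],.155))
b=cv2.imread("pics/top0.png"); h=cv2.cvtColor(b,cv2.COLOR_BGR2HSV); m=((h[...,2]>205)&(h[...,1]<40)).astype(np.uint8); m[:185]=0;m[250:]=0;m[:,:265]=0;m[:,335:]=0
n,l,st,ce=cv2.connectedComponentsWithStats(m); i=1+np.argmax(st[1:,4]); k=max(cv2.findContours((l==i).astype(np.uint8),0,1)[0],key=cv2.contourArea); e=cv2.fitEllipse(k); print("top",e, ray("top",e[0],.155))
f=s["tcp_pos"]+R.from_euler('xyz',s["tool_rot"]).as_matrix()@[-.0155,0,.119]; print("foot",f)
d=optics.capture("side")[:,:,::-1]; print("pred foot bottom corners side",[proj("side",f+np.array([.9635*p-.2677*q,.2677*p+.9635*q,0])) for p,q in((-.03,.03),(.03,.03),(-.03,-.03))])
# dish circles
for n,im,bx in(("top",b,(205,190,262,242)),("side",a,(205,298,268,352))):
    c=cv2.GaussianBlur(cv2.cvtColor(im,6),(0,0),1)[bx[1]:bx[3],bx[0]:bx[2]]
    r=cv2.HoughCircles(c,cv2.HOUGH_GRADIENT,1.,50,param1=60,param2=8,minRadius=18,maxRadius=30); 
    if r is not None: p=r[0,0,:2]+bx[:2]; print("dish",n,p,r[0,0,2],ray(n,p,.011))
E
```

```text
lid px box [ 251  213   55   49 2055]
((277.8945007324219, 237.41627502441406), (47.53871154785156, 54.23983383178711), 81.11575317382812) [0.6625 0.2001 0.155 ]
top ((300.2317199707031, 218.76220703125), (50.33260726928711, 52.02759552001953), 72.28748321533203) [0.6655 0.196  0.155 ]
foot [0.6651 0.1985 0.1599]
pred foot bottom corners side [array([288.329 , 248.4511]), array([261.7322, 245.9633]), array([291.8007, 225.158 ])]
dish top [231.5 215.5] 22.1 [0.7037 0.389  0.011 ]
dish side [236.5 325.5] 24.9 [0.6995 0.388  0.011 ]
```

The foot is at (0.665, 0.199) and the lid at (0.664, 0.198), so it's well centred. Pressing now.

Request:
drive_tool(rows=[0,0,0,0,0,3,0.2,0,0,0,0,0,3,0.2,0,0,0,0,0,2,0.2,0,0,0,0,0,0,0.2])

```text
time_s: 14.95
tcp_pos: [0.6888, 0.2051, 0.2682]
tool_rot: [-3.142, 0.088, 0.271]
ft_force: [-0.5, 0.5, -4.1]
grip_width: 0.316
gripper_force: 50.0
```

Request:
drive_tool(rows=[0,0,0,0,0,2,0.2,0,0,0,0,0,2,0.2,0,0,0,0,0,0,0.2])

```text
time_s: 15.25
tcp_pos: [0.6886, 0.205, 0.2644]
tool_rot: [-3.142, 0.087, 0.271]
ft_force: [-0.9, -0.1, -3.0]
grip_width: 0.32
gripper_force: 50.0
```

Request:
drive_tool(rows=[0,0,0,0,0,2,0.2,0,0,0,0,0,2,0.2,0,0,0,0,0,0,0.2])

```text
time_s: 15.55
tcp_pos: [0.6882, 0.2049, 0.2603]
tool_rot: [-3.142, 0.088, 0.271]
ft_force: [-0.7, 0.4, -3.3]
grip_width: 0.324
gripper_force: 50.0
```

Request:
drive_tool(rows=[0,0,0,0,0,2,0.2,0,0,0,0,0,2,0.2,0,0,0,0,0,0,0.2])

```text
time_s: 15.85
tcp_pos: [0.6891, 0.2052, 0.2582]
tool_rot: [3.142, 0.084, 0.271]
ft_force: [1.0, 0.6, 5.3]
grip_width: 0.324
gripper_force: 50.0
```

Request:
drive_tool(rows=[0,0,0,0,0,2,0.2,0,0,0,0,0,2,0.2,0,0,0,0,0,0,0.2])

```text
time_s: 16.15
tcp_pos: [0.6891, 0.2052, 0.2548]
tool_rot: [3.142, 0.083, 0.271]
ft_force: [2.2, 1.3, 9.1]
grip_width: 0.326
gripper_force: 50.0
```

Request:
drive_tool(rows=[0,0,0,0,0,2,0.2,0,0,0,0,0,2,0.2,0,0,0,0,0,0,0.2])

```text
time_s: 16.45
tcp_pos: [0.6888, 0.2051, 0.2508]
tool_rot: [-3.142, 0.083, 0.271]
ft_force: [2.5, 1.2, 7.9]
grip_width: 0.322
gripper_force: 50.0
```

Contact came at TCP z≈0.259 and the lid is moving at about 12–14 N. I'll carry on to the stop.

Request:
drive_tool(rows=[0,0,0,0,0,2,0.2,0,0,0,0,0,1,0.2,0,0,0,0,0,0,0.2])

```text
time_s: 16.75
tcp_pos: [0.6893, 0.2052, 0.2489]
tool_rot: [-3.142, 0.081, 0.271]
ft_force: [3.3, 0.4, 14.7]
grip_width: 0.326
gripper_force: 50.0
```

Request:
drive_tool(rows=[0,0,0,0,0,2,0.2,0,0,0,0,0,0,0.2])

```text
time_s: 16.95
tcp_pos: [0.6897, 0.2053, 0.2488]
tool_rot: [-3.142, 0.08, 0.271]
ft_force: [1.1, 1.4, 26.7]
grip_width: 0.32
gripper_force: 50.0
```

Request:
drive_tool(rows=[0,0,0,0,0,2,0.2,0,0,0,0,0,0,0.2])

```text
time_s: 17.15
tcp_pos: [0.6902, 0.2055, 0.2487]
tool_rot: [3.142, 0.078, 0.271]
ft_force: [-3.1, 0.2, 39.4]
grip_width: 0.326
gripper_force: 50.0
```

```bash
python3 st.py; python3 tilt.py e
```

```text
17.15 F [-3.117  0.226 39.44 ] Ttool [ 0.076 -1.663  0.031] [0.69  0.205 0.249] 0.3264871107241947 50.010666847229004
[0.6901 0.2055 0.2486] [3.1415 0.078  0.2708] [-2.8424 -0.1474 39.6687]
c [269.2374 209.8925]
195 blue None
198 blue (np.int64(267), np.int64(280))
201 blue (np.int64(267), np.int64(281))
204 blue (np.int64(263), np.int64(281))
207 blue (np.int64(263), np.int64(281))
210 blue (np.int64(263), np.int64(281))
213 blue (np.int64(265), np.int64(280))
216 blue (np.int64(263), np.int64(280))
219 blue None
222 blue None
221 dark (np.int64(249), np.int64(277), np.float64(259.8))
224 dark (np.int64(272), np.int64(277), np.float64(274.5))
227 dark (np.int64(272), np.int64(278), np.float64(275.2))
230 dark (np.int64(273), np.int64(279), np.float64(276.4))
233 dark (np.int64(273), np.int64(279), np.float64(276.6))
236 dark None
239 dark None
242 dark None
245 dark (np.int64(245), np.int64(245), np.float64(245.0))
248 dark (np.int64(245), np.int64(245), np.float64(245.0))
```

Force climbs against a hard stop at TCP z≈0.2488 (11.5 mm of travel) with the stem still plumb, so the lid is home. Next I lift and carry to the dish.

Request:
drive_tool(rows=[0,0,0,0,0,0,0.2,0,0,0,0,0,-6,0.2,0,0,0,-1,0,-10,0.2,0,0,0,-2,0,-18,0.2,0,0,0,-2,0,-18,0.2])

```text
time_s: 17.7
tcp_pos: [0.6862, 0.2043, 0.2951]
tool_rot: [3.142, 0.088, 0.271]
ft_force: [0.1, -0.6, -3.2]
grip_width: 0.317
gripper_force: 50.0
```

Request:
drive_tool(rows=[0,0,0,0,0,-8,0.2,0,0,0,4,-8,-1,0.2,0,0,0,7,-14,-1,0.2,0,0,0,7,-14,0,0.2,0,0,0,7,-14,-1,0.2])

```text
time_s: 18.2
tcp_pos: [0.6977, 0.2612, 0.3017]
tool_rot: [-3.142, 0.088, 0.271]
ft_force: [-0.5, -0.3, -3.5]
grip_width: 0.322
gripper_force: 50.0
```

Request:
drive_tool(rows=[0,0,0,7,-14,0,0.2,0,0,0,7,-14,-1,0.2,0,0,0,7,-14,0,0.2,0,0,0,7,-14,-1,0.2,0,0,0,7,-14,0,0.2])

```text
time_s: 18.7
tcp_pos: [0.7132, 0.3377, 0.3019]
tool_rot: [-3.142, 0.087, 0.271]
ft_force: [-0.3, 0.9, -3.7]
grip_width: 0.321
gripper_force: 50.0
```

Request:
drive_tool(rows=[0,0,0,7,-14,-1,0.2,0,0,0,7,-14,0,0.2,0,0,0,6,-12,-1,0.2,0,0,0,6,-12,0,0.2,0,0,0,0,0,0,0.2])

```text
time_s: 19.2
tcp_pos: [0.7242, 0.3951, 0.3012]
tool_rot: [-3.141, 0.087, 0.272]
ft_force: [-0.3, -0.5, -4.0]
grip_width: 0.323
gripper_force: 50.0
```

```bash
python3 st.py; python3 tilt.py f; python3 - <<'E'
from h import *
a=cv2.imread("pics/s_f.png"); h=cv2.cvtColor(a,cv2.COLOR_BGR2HSV)
m=((h[...,2]>195)&(h[...,1]<40)).astype(np.uint8); m[:205]=0;m[:,:240]=0;m[285:]=0;m[:,311:]=0
n,l,st,ce=cv2.connectedComponentsWithStats(m); i=1+np.argmax(st[1:,4]); print("lid px box",st[i],"pred shift",proj("side",[.664,.198,.155]),proj("side",[.664,.198,.143]))
s=arm.sense(); f=s["tcp_pos"]+R.from_euler('xyz',s["tool_rot"]).as_matrix()@[-.0155,0,.109]; print("foot",f)
g=a.mean(2).astype(int); np.set_printoptions(linewidth=250)
p=proj("side",f); print(p); x,y=p.astype(int)
print(np.arange(x-30,x+30,2))
for v in range(y-20,y+20,2): print(v,g[v,x-30:x+30:2])
E
```

```text
19.2 F [-0.26  -0.489 -3.99 ] Ttool [-0.032  0.083  0.014] [0.724 0.395 0.301] 0.3234500065032964 49.999133348464966
[0.7241 0.394  0.3012] [3.1415 0.0873 0.2715] [ 0.2373 -0.7202 -3.251 ]
c [205.7241 272.4254]
258 blue (np.int64(196), np.int64(203))
261 blue (np.int64(195), np.int64(216))
264 blue (np.int64(194), np.int64(218))
267 blue (np.int64(194), np.int64(219))
270 blue (np.int64(194), np.int64(220))
273 blue (np.int64(196), np.int64(220))
276 blue (np.int64(198), np.int64(219))
279 blue (np.int64(189), np.int64(218))
282 blue (np.int64(208), np.int64(218))
285 blue None
284 dark (np.int64(180), np.int64(219), np.float64(199.3))
287 dark (np.int64(180), np.int64(220), np.float64(200.0))
290 dark (np.int64(180), np.int64(221), np.float64(197.2))
293 dark (np.int64(180), np.int64(222), np.float64(194.6))
296 dark (np.int64(180), np.int64(188), np.float64(184.0))
299 dark None
302 dark None
305 dark None
308 dark None
311 dark None
lid px box [ 250  214   60   50 2227] pred shift [277.66411847 236.43307049] [278.05995603 238.90004393]
foot [0.70007999 0.38732474 0.19394701]
[222.
[... 1962 characters left out ...]
5 123 124 123 124 124 124 124 113 104 199 202 196 199 200 201 180 140]
308 [104 105 105 105 104 106 121 115 121 124 127 126 126 123 125 126 125 124 124 122 104 139 202 201 200 201 199 197 199 195]
310 [102 104 104 103 103 102 102 104 104 100 103 103 104 107 108 109 112 117 123 124 100 162 201 202 200 200 199 200 198 198]
312 [104 106 105 105 105 103 101 104 101 103 104 165 127 148 154 131 125 108 105 105 100 182 202 202 199 198 200 201 198 200]
314 [104 102 105 102 100 103 104 103 102 100 123 168 148 199 198 200 201 199 196 194 192 201 201 204 201 200 200 201 199 201]
316 [104 104 104 103 100 101 104 103 103 101 149 137 186 197 200 199 200 200 200 200 201 202 199 198 201 201 202 200 199 200]
```

The foot's near face is at columns 205–232, as predicted. It is at (0.700, 0.387) and the dish at (0.7015, 0.3875), still plumb. The lid outline is also lower in the picture now. I'm lowering it.

Request:
drive_tool(rows=[0,0,0,1,0,12,0.2,0,0,0,2,0,22,0.2,0,0,0,2,0,25,0.2,0,0,0,2,0,25,0.2,0,0,0,2,0,25,0.2])

```text
time_s: 19.75
tcp_pos: [0.7234, 0.3923, 0.1904]
tool_rot: [3.141, 0.088, 0.27]
ft_force: [0.8, 0.2, -3.7]
grip_width: 0.323
gripper_force: 50.0
```

Request:
drive_tool(rows=[0,0,0,2,0,25,0.2,0,0,0,2,0,20,0.2,0,0,0,1,0,13,0.2,0,0,0,1,0,8,0.2,0,0,0,0,0,0,0.2])

```text
time_s: 20.25
tcp_pos: [0.7249, 0.3935, 0.1267]
tool_rot: [-3.141, 0.085, 0.271]
ft_force: [-0.3, -0.0, -3.7]
grip_width: 0.323
gripper_force: 50.0
```

```bash
python3 st.py; python3 - <<'E'
from h import *
np.set_printoptions(linewidth=250)
s=arm.sense(); a=snap("side","s_g.png"); g=a.mean(2).astype(int)
f=s["tcp_pos"]+R.from_euler('xyz',s["tool_rot"]).as_matrix()@[-.0155,0,.109]; print("foot",f)
c=[proj("side",f+np.array([.9635*p-.2677*q,.2677*p+.9635*q,0])).round(1) for p,q in((-.03,.03),(.03,.03),(-.03,-.03))]; print("pred corners",c)
print("dish c",proj("side",[.7015,.3875,.004]),"ring",proj("side",[.7015,.4545,.011]),proj("side",[.7015-.066,.3875,.011]),proj("side",[.7015+.066,.3875,.011]))
x,y=c[1].astype(int)
print(np.arange(x-24,x+56,2))
for v in range(y-24,y+24,3): print(v,g[v,x-24:x+56:2])
E
```

```text
20.25 F [-0.347 -0.016 -3.709] Ttool [0.031 0.295 0.027] [0.725 0.394 0.127] 0.32309068663139323 49.998979568481445
foot [0.70107201 0.38692952 0.01941072]
pred corners [array([245.8, 337.5]), array([220.6, 334.8]), array([250.2, 313. ])]
dish c [236.29081469 325.87586716] ring [223.07650934 351.0585627 ] [260.98502706 334.95948817] [211.20769719 315.24151521]
[196 198 200 202 204 206 208 210 212 214 216 218 220 222 224 226 228 230 232 234 236 238 240 242 244 246 248 250 252 254 256 258 260 262 264 266 268 270 272 274]
310 [ 41  40  43  27  37  35  44  44  36  33  32  32  45  85  84  60  43  43  38  39 123 137 142 142 153 167 185 199 196 156 202 179 109 106 107 106 106 106 103 104]
313 [ 44  47  47  42  50  67  52  62  92 128  92 156 165 133 104  58  45  47  43  77 123 124 124 125 124 121 108 199 200 201 164 218 112 107 109 106 106 107 107 104]
316 [ 44  45  48  41  47  34  64  87 151 138 186 196 198 170 174 140  79  78  77  68  91 115 123 122 123 121 119 199 201 199 195 188 187 107 107 109 108 104 107 106]
319 [ 48  38  51  44  45  27  56 147 170 170 200 197 200 169 174 150 103  78 
[... 1380 characters left out ...]
 79  82  78  78  79  78  77  76  76]
346 [106 109 108 110 104 110 107 104 105 106 105 128 170 216 211 212 195 201 198 199 198 203 211 218 219 186 143 114  90  80  80  82  78  79  79  79  78  77  74  76]
349 [108 109 107 107 106 106 105 109 104 106 107 103 101  94 131 162 178 190 199 200 183 180 183 145 112 106  83  78  78  78  77  79  80  77  76  81  77  75  74  76]
352 [109 109 108 113 143 105 146 184 181 178 181 191 190 185 185 183 148 140 126 118 129 146 145 144 144 144 120 148 145 118  85  84  81  85  89 121 119 118 142 143]
355 [105 105 106 121 119 111 189 187 188 185 186 190 188 186 178 170 163 162 155 158 158 158 160 157 159 159 159 158 158 152 158 158 156 158 159 163 160 159 157 156]
```

The foot's near edge is at (221,333)–(244,335), inside the dish outline (columns 210–264), as predicted. Last few mm, gently.

Request:
drive_tool(rows=[0,0,0,0,0,5,0.2,0,0,0,1,0,4,0.2,0,0,0,0,0,3,0.2,0,0,0,0,0,0,0.2])

```text
time_s: 20.7
tcp_pos: [0.7295, 0.3955, 0.1246]
tool_rot: [-3.14, 0.074, 0.271]
ft_force: [-2.9, -4.7, 56.3]
grip_width: 0.32
gripper_force: 50.1
```

Request:
drive_tool(rows=[0,0,0,0,0,2,0.2,0,0,0,0,0,0,0.2])

```text
time_s: 20.9
tcp_pos: [0.7302, 0.3957, 0.1242]
tool_rot: [-3.139, 0.072, 0.271]
ft_force: [-1.8, -6.4, 63.8]
grip_width: 0.323
gripper_force: 50.1
```

Request:
drive_tool(rows=[0,0,0,0,0,1.5,0.2,0,0,0,0,0,0,0.2])

```text
time_s: 21.1
tcp_pos: [0.7305, 0.3959, 0.1233]
tool_rot: [-3.139, 0.071, 0.271]
ft_force: [-1.4, -5.6, 66.6]
grip_width: 0.318
gripper_force: 50.1
```

The force came up 13 mm earlier than expected. Before easing off I'll read the moment to find where the contact is.

```bash
python3 st.py; python3 - <<'E'
from h import *
np.set_printoptions(linewidth=250,precision=4,suppress=True)
s=arm.sense(); print(s["ft_force"],s["ft_torque"])
a=snap("side","s_h.png"); w=snap("wrist","f_h.png"); t=snap("top","t_h.png")
Rm=R.from_euler('xyz',s["tool_rot"]).as_matrix(); F=Rm.T@s["ft_force"];T=Rm.T@s["ft_torque"]
print("Ftool",F,"line point (z=.11):", "x",(-T[1]+.11*F[0])/F[2],"y",(T[0]+.11*F[1])/F[2])
h=cv2.cvtColor(a,cv2.COLOR_BGR2HSV); c=proj("side",s["tcp_pos"]+Rm@[-.02,0,-.019]); print(c)
m=((abs(h[...,0].astype(int)-110)<15)&(h[...,1]>110)).astype(np.uint8)
for k in cv2.findContours(m,0,1)[0]:
    if cv2.contourArea(k)>40: print("blue",cv2.boundingRect(k))
g=a.mean(2).astype(int)
print(np.arange(196,276,2))
for v in range(290,352,3): print(v,g[v,196:276:2])
E
```

```text
21.1 F [-1.385 -5.594 66.559] Ttool [-1.16  -2.122 -0.092] [0.731 0.396 0.123] 0.31829312646577695 50.0998717546463
[-1.3848 -5.5938 66.5585] [-1.6767  1.7368  0.1789]
Ftool [ -7.518   4.86  -66.205] line point (z=.11): x -0.019568019845849553 y 0.009451275292518572
[220.7226 305.7939]
blue (213, 293, 22, 22)
blue (201, 61, 11, 13)
blue (140, 11, 12, 22)
blue (228, 0, 52, 11)
[196 198 200 202 204 206 208 210 212 214 216 218 220 222 224 226 228 230 232 234 236 238 240 242 244 246 248 250 252 254 256 258 260 262 264 266 268 270 272 274]
290 [ 47  44  33  36  24  30  15  44  48  24  32 106 188 188 188 191 187 190 187 191 189 191 189 192 186 189 188 184 188 188 191 193 193 191 187 184 186 177 158 162]
293 [ 47  38  37  31  14  34  19  46  44  21  15  32 147 186 186 187 190 191 193 189 191 192 196 192 190 188 191 191 189 188 188 188 188 188 189 191 191 189 188 169]
296 [ 41  37  44  29  20  35  17  20  27  36  52  48  47  49  46  50  51  62 122 190 192 191 194 193 195 193 194 193 166 160 135 132 130 132 107 106 108 106 105 106]
299 [ 33  40  37  21  36  23  26  23  19  15  46  51  50  50 
[... 2226 characters left out ...]
173 228 195 105 107 104 105 105 102]
341 [105 105 106 104 106 105 108 105 105 181 223 195 196 200 195 199 198 198 198 199 196 199 199 199 198 198 200 213 211 172 109  80  93  79  78  79  78  76  74  78]
344 [105 107 106 105 104 105 105 104 105 108 141 210 215 196 196 200 200 198 199 197 198 198 198 199 194 218 209 177 130  91  79  79  79  78  79  77  75  77  75  76]
347 [106 110 108 107 103 106 106 107 105 105 106 106 125 175 210 219 215 215 208 206 214 211 214 217 184 164 114  96  79  79  79  78  80  78  78  79  79  77  77  75]
350 [109 111 107 106 104 109 107 110 110 108 106 114 146 135  99 114 125 170 164 180 164 146 137 112  92  81  77  76  76  76  79  78  77  80  77  78  79  77  74  74]
```

The contact line runs through the foot, so the foot is standing on something about 16 mm high. A drip-dish floor would be at 4 mm. The grey disc with the tab must therefore be the loose lid_2, and the brushed, ringed disc at top (349,262) is the steel dish. Pressing has hardly shifted lid_2. I'll lift straight off and re-measure both.

Request:
drive_tool(rows=[0,0,0,0,0,-6,0.2,0,0,0,0,0,-6,0.2,0,0,0,-1,0,-10,0.2,0,0,0,-2,0,-20,0.2,0,0,0,-2,0,-25,0.2])

```text
time_s: 21.75
tcp_pos: [0.7236, 0.3931, 0.1777]
tool_rot: [3.141, 0.089, 0.271]
ft_force: [-0.1, -0.7, -2.2]
grip_width: 0.32
gripper_force: 50.0
```

Request:
drive_tool(rows=[0,0,0,-2,0,-25,0.2,0,0,0,-2,0,-25,0.2,0,0,0,-2,0,-25,0.2,0,0,0,-2,0,-25,0.2,0,0,0,-2,0,-20,0.2])

```text
time_s: 22.25
tcp_pos: [0.7249, 0.3937, 0.3006]
tool_rot: [-3.141, 0.086, 0.271]
ft_force: [1.0, 0.5, -3.7]
grip_width: 0.318
gripper_force: 50.0
```

Request:
drive_tool(rows=[0,0,0,0,0,0,0.2,0,0,0,0,0,0,0.2])

```text
time_s: 22.45
tcp_pos: [0.7246, 0.3935, 0.2976]
tool_rot: [3.142, 0.087, 0.271]
ft_force: [0.2, -1.0, -5.2]
grip_width: 0.321
gripper_force: 50.0
```

```bash
python3 st.py; python3 tilt.py i; python3 - <<'E'
from h import *
np.set_printoptions(linewidth=250,precision=4,suppress=True)
a=cv2.imread("pics/side0.png");b=cv2.imread("pics/top0.png")
for nm,bt,bs in(("tab disc",(205,190,262,242),(205,298,268,352)),("ring disc",(322,235,377,290),(306,212,362,262))):
  P=[]
  for n,im,bx in(("top",b,bt),("side",a,bs)):
    c=cv2.GaussianBlur(cv2.cvtColor(im,6),(0,0),.8)[bx[1]:bx[3],bx[0]:bx[2]]
    k=max(cv2.findContours(cv2.dilate(cv2.Canny(c,40,100),np.ones((3,3))),0,1)[0],key=cv2.contourArea); e=cv2.fitEllipse(cv2.convexHull(k)); p=np.array(e[0])+bx[:2]
    print(nm,n,p,e[1],e[2],"centre rgb",im[int(p[1]),int(p[0])][::-1],[ray(n,p,z)[:2] for z in(.011,.02)])
s1=cv2.imread("pics/s_i.png"); 
d=cv2.absdiff(cv2.cvtColor(a,6),cv2.cvtColor(s1,6))
for n,im in(("before",a),("after",s1)):
  c=cv2.GaussianBlur(cv2.cvtColor(im,6),(0,0),1)[298:352,200:270]; r=cv2.HoughCircles(c,cv2.HOUGH_GRADIENT,1.,50,param1=60,param2=8,minRadius=18,maxRadius=32); print(n,r)
E
```

```text
22.45 F [ 0.171 -1.046 -5.239] Ttool [0.056 0.271 0.011] [0.725 0.394 0.298] 0.3210575852575112 49.99475955963135
[0.7243 0.3933 0.2965] [3.1412 0.0887 0.2708] [-0.0028 -0.2755 -3.9546]
c [206.3688 273.1098]
259 blue (np.int64(197), np.int64(209))
262 blue (np.int64(196), np.int64(218))
265 blue (np.int64(195), np.int64(220))
268 blue (np.int64(194), np.int64(221))
271 blue (np.int64(194), np.int64(222))
274 blue (np.int64(190), np.int64(221))
277 blue (np.int64(199), np.int64(221))
280 blue (np.int64(201), np.int64(220))
283 blue None
286 blue None
285 dark (np.int64(181), np.int64(222), np.float64(195.2))
288 dark (np.int64(181), np.int64(224), np.float64(205.6))
291 dark (np.int64(181), np.int64(225), np.float64(197.0))
294 dark (np.int64(181), np.int64(225), np.float64(195.6))
297 dark (np.int64(181), np.int64(188), np.float64(184.5))
300 dark None
303 dark None
306 dark None
309 dark None
312 dark None
tab disc top [226.743  211.2989] (35.681732177734375, 47.6693000793457) 17.933082580566406 centre rgb [171 170 174] [array([0.7156, 0.4018]), array([0.7139, 0.3999])]
tab disc side [236.2687 326.8414] (54.5772590637207, 61.90129852294922) 73.75679779052734 centre rgb [163 163 167] [array([0.6985, 0.3912]), array([0.696 , 0.3932])]
ring disc top [348.2127 261.6282] (53.51626968383789, 54.64312744140625) 66.27920532226562 centre rgb [219 219 223] [array([0.5706, 0.0794]), array([0.57  , 0.0798])]
ring disc side [332.0652 240.3975] (45.96818542480469, 53.54047393798828) 100.19135284423828 centre rgb [183 185 186] [array([0.5681, 0.0901]), array([0.5666, 0.0946])]
before [[[35.5 28.5 25.7]]]
after [[[34.5 25.5 26.6]]]
```

The side and top brightness of the ringed disc differ (183 against 219), as polished steel would. Its centre measures about (0.570, 0.081). The tamper is still plumb, so I'm carrying it there above the tub.

Request:
drive_tool(rows=[0,0,0,-5,7,0,0.2,0,0,0,-13,16,1,0.2,0,0,0,-13,16,1,0.2,0,0,0,-13,16,1,0.2,0,0,0,-13,16,1,0.2])

```text
time_s: 23.0
tcp_pos: [0.6877, 0.3084, 0.2976]
tool_rot: [3.141, 0.089, 0.271]
ft_force: [0.2, 0.0, -3.7]
grip_width: 0.323
gripper_force: 50.0
```

Request:
drive_tool(rows=[0,0,0,-13,16,1,0.2,0,0,0,-13,16,1,0.2,0,0,0,-13,16,1,0.2,0,0,0,-13,17,1,0.2,0,0,0,-13,17,1,0.2])

```text
time_s: 23.5
tcp_pos: [0.6467, 0.2121, 0.2984]
tool_rot: [3.142, 0.089, 0.271]
ft_force: [0.1, -0.5, -3.0]
grip_width: 0.322
gripper_force: 50.0
```

Request:
drive_tool(rows=[0,0,0,-13,17,1,0.2,0,0,0,-13,17,1,0.2,0,0,0,-13,17,1,0.2,0,0,0,-13,17,1,0.2,0,0,0,-13,17,1,0.2])

```text
time_s: 24.0
tcp_pos: [0.6071, 0.1125, 0.3002]
tool_rot: [3.142, 0.087, 0.271]
ft_force: [-0.1, 0.1, -4.2]
grip_width: 0.325
gripper_force: 50.0
```

Request:
drive_tool(rows=[0,0,0,-13,16,1,0.2,0,0,0,-7,8,1,0.2,0,0,0,0,0,0,0.2,0,0,0,0,0,0,0.2])

```text
time_s: 24.4
tcp_pos: [0.595, 0.0857, 0.3001]
tool_rot: [-3.141, 0.087, 0.27]
ft_force: [1.0, -0.2, -3.6]
grip_width: 0.324
gripper_force: 50.0
```

```bash
python3 st.py; python3 tilt.py j; python3 - <<'E'
from h import *
np.set_printoptions(linewidth=250,precision=4,suppress=True)
s=arm.sense(); w=snap("wrist","f_j.png"); t=snap("top","t_j.png"); a=cv2.imread("pics/s_j.png")
f=s["tcp_pos"]+R.from_euler('xyz',s["tool_rot"]).as_matrix()@[-.0155,0,.109]; print("foot",f,"side px",proj("side",f),"dish pred side",proj("side",[.57,.081,.011]),"wrist",proj("wrist",[.57,.081,.011],s))
ring=lambda n,c,z,r,s=None:np.array([proj(n,[c[0]+r*np.cos(q),c[1]+r*np.sin(q),z],s) for q in np.arange(8)*np.pi/4]).round()
print("ring side",ring("side",(.57,.081),.011,.066).tolist()); print("ring wrist",ring("wrist",(.57,.081),.011,.066,s).tolist())
g=w.mean(2).astype(int); print("wrist row v,cols"); print(np.arange(200,460,8))
for v in range(100,260,8): print(v,g[v,200:460:8])
E
```

```text
24.4 F [ 1.013 -0.245 -3.552] Ttool [ 0.051  0.254 -0.014] [0.595 0.086 0.3  ] 0.323712279074123 49.994933009147644
[0.5951 0.086  0.3   ] [-3.1414  0.0867  0.2709] [ 0.4119 -0.0083 -3.4937]
c [333.6884 164.4166]
150 blue (np.int64(330), np.int64(347))
153 blue (np.int64(337), np.int64(347))
156 blue (np.int64(336), np.int64(351))
159 blue (np.int64(337), np.int64(350))
162 blue (np.int64(317), np.int64(348))
165 blue (np.int64(340), np.int64(347))
168 blue (np.int64(340), np.int64(346))
171 blue (np.int64(331), np.int64(346))
174 blue None
177 blue None
176 dark (np.int64(308), np.int64(341), np.float64(324.5))
179 dark (np.int64(308), np.int64(347), np.float64(327.5))
182 dark (np.int64(308), np.int64(357), np.float64(333.1))
185 dark (np.int64(308), np.int64(357), np.float64(327.6))
188 dark (np.int64(308), np.int64(357), np.float64(328.2))
191 dark (np.int64(308), np.int64(357), np.float64(329.1))
194 dark (np.int64(319), np.int64(357), np.float64(338.3))
197 dark (np.int64(335), np.int64(357), np.float64(346.0))
200 dark None
203 dark None
foot [0.5712 0.0793 0.1928] side px [33
[... 2567 characters left out ...]
1  83  77]
220 [ 64  88  90  88  87  85  84  85  86  88  92  99 102 105 106 224 231 230 231 231 231 177 195 197 195 194 198 202 148  78  77  78  76]
228 [ 56  67  87  85  85  85  84  83  85  87  91 113 123 124 125 151 153 153 149 162 175 203 198 200 194 199 200 200 133 133  77  77  76]
236 [ 49  64  88  85  84  84  85  83  83  86  90 117 128 129 130 131 132 132 134 226 229 203 203 203 199 201 201 202 125 133 132  75  75]
244 [ 49  91  89  86  86  83  84  84  85  88  88 115 127 129 129 149 142 132 133 230 227 207 205 205 204 205 204 202 132 125 132 131  75]
252 [ 52 112  88  87  85  85  86  86  86  87  89 113 128 128 117 107 110 112 228 230 224 205 205 205 203 204 203 201 113 132 105 134  74]
```

The dish rim in the wrist view (columns 279–370, top at row 152) matches the projection to 2 px. The foot is centred over it within 3 mm. Lowering.

Request:
drive_tool(rows=[0,0,0,1,0,12,0.2,0,0,0,2,0,22,0.2,0,0,0,2,0,25,0.2,0,0,0,2,0,25,0.2,0,0,0,2,0,25,0.2])

```text
time_s: 25.05
tcp_pos: [0.5941, 0.0858, 0.1887]
tool_rot: [-3.141, 0.087, 0.271]
ft_force: [0.5, -0.1, -4.5]
grip_width: 0.319
gripper_force: 50.0
```

Request:
drive_tool(rows=[0,0,0,2,0,25,0.2,0,0,0,2,0,20,0.2,0,0,0,1,0,12,0.2,0,0,0,1,0,7,0.2,0,0,0,0,0,0,0.2])

```text
time_s: 25.55
tcp_pos: [0.5945, 0.0857, 0.1256]
tool_rot: [-3.141, 0.088, 0.271]
ft_force: [0.4, 0.3, -2.4]
grip_width: 0.317
gripper_force: 50.0
```

Request:
drive_tool(rows=[0,0,0,0,0,2,0.2,0,0,0,0,0,2,0.2,0,0,0,0,0,0,0.2])

```text
time_s: 25.85
tcp_pos: [0.5946, 0.0855, 0.1227]
tool_rot: [3.142, 0.086, 0.271]
ft_force: [0.1, -0.2, -3.3]
grip_width: 0.319
gripper_force: 50.0
```

Request:
drive_tool(rows=[0,0,0,0,0,2,0.2,0,0,0,0,0,0,0.2])

```text
time_s: 26.05
tcp_pos: [0.5942, 0.0854, 0.1203]
tool_rot: [-3.142, 0.087, 0.271]
ft_force: [-0.9, -0.6, -3.8]
grip_width: 0.322
gripper_force: 50.0
```

```bash
python3 st.py; python3 - <<'E'
from h import *
np.set_printoptions(linewidth=250,precision=4,suppress=True)
s=arm.sense(); w=snap("wrist","f_k.png"); a=snap("side","s_k.png")
f=s["tcp_pos"]+R.from_euler('xyz',s["tool_rot"]).as_matrix()@[-.0155,0,.109]; print("foot",f)
ring=np.array([proj("wrist",[.57+.066*np.cos(q),.081+.066*np.sin(q),.011],s) for q in np.arange(8)*np.pi/4]).round(); print(ring.tolist())
g=w.mean(2).astype(int); print(np.arange(220,430,5))
for v in range(140,250,8): print(v,g[v,220:430:5])
E
```

```text
26.05 F [-0.891 -0.606 -3.813] Ttool [0.093 0.208 0.062] [0.594 0.085 0.12 ] 0.3221765961571478 49.994877576828
foot [0.5702 0.0788 0.0131]
[[343.0, 171.0], [281.0, 179.0], [246.0, 226.0], [256.0, 281.0], [302.0, 312.0], [358.0, 306.0], [395.0, 265.0], [391.0, 209.0]]
[220 225 230 235 240 245 250 255 260 265 270 275 280 285 290 295 300 305 310 315 320 325 330 335 340 345 350 355 360 365 370 375 380 385 390 395 400 405 410 415 420 425]
140 [164 164 165 164 159 147 157 153  96 112 110 109 110 111 112 112 111 110 111 111 111 110 110 110 110 109 109 110 112 183 183 183 152 113 114 115 114 113 113 114 181 180]
148 [164 164 164 163 147 159 154 126 110 112 109 109 112 112 111 111 111 111 112 113 110 110 110 111 110 110 111 111 166 180 181 180 112 113 115 114 113 113 113 115 183 184]
156 [164 164 164 149 156 155 148  93 112 112 108 110 111 110 111 112 110 111 111 112 111 111 109 110 110 110 110 111 110 111 112 112 112 114 115 114 114 114 114 160 184 187]
164 [164 163 150 158 154 148  92 113 111 112 109 110 110 110 111 111 111 111 112 113 113 113 114 113 112 111 111 112 165 179 173 176 117 11
[... 1074 characters left out ...]
183]
220 [105  97 100  95  98 108 109 120 114 121 128 127 128 111 123 112 123 121 124 130 127 133 128 132 123 131 131 131 230 230 230 231 230 230 173 174 196 181 182 184 183 184]
228 [ 87  86  87  86  86  88  93  97 103 104 111 103 103 102 120 121 121 122 122 123 149 148 149 149 158 194 180 192 170 231 231 230 231 231 205 171 201 182 183 186 186 189]
236 [ 86  85  84  81  83  84  94  94  92 100 107 121 103 102 127 127 129 128 129 130 130 130 131 132 225 230 230 230 229 230 231 230 230 230 229 170 176 182 181 184 187 186]
244 [ 82  79  76  76  76  78  92  93  95 103 103 102 103 101 125 128 128 128 129 130 137 147 141 131 224 230 230 230 227 230 231 230 231 230 228 170 175 184 181 183 184 184]
```

There's no contact at z 0.120 this time. The rim (columns 248–402) is centred on the foot (287–361). Lowering the rest of the way.

Request:
drive_tool(rows=[0,0,0,0,0,2,0.2,0,0,0,0,0,2,0.2,0,0,0,0,0,0,0.2])

```text
time_s: 26.45
tcp_pos: [0.5937, 0.0853, 0.116]
tool_rot: [-3.141, 0.088, 0.271]
ft_force: [-0.3, 1.0, -3.0]
grip_width: 0.323
gripper_force: 50.0
```

Request:
drive_tool(rows=[0,0,0,0,0,2,0.2,0,0,0,0,0,0,0.2])

```text
time_s: 26.65
tcp_pos: [0.5936, 0.0853, 0.1141]
tool_rot: [-3.142, 0.087, 0.271]
ft_force: [-0.4, -1.0, -3.6]
grip_width: 0.323
gripper_force: 50.0
```

Request:
drive_tool(rows=[0,0,0,0,0,1,0.2,0,0,0,0,0,0,0.2])

```text
time_s: 26.85
tcp_pos: [0.5936, 0.0853, 0.1133]
tool_rot: [-3.142, 0.087, 0.271]
ft_force: [0.6, 0.6, -2.5]
grip_width: 0.318
gripper_force: 50.0
```

Request:
drive_tool(rows=[0,0,0,0,0,1,0.2,0,0,0,0,0,0,0.2])

```text
time_s: 27.05
tcp_pos: [0.5936, 0.0853, 0.1123]
tool_rot: [-3.142, 0.087, 0.271]
ft_force: [0.4, -0.5, -3.1]
grip_width: 0.319
gripper_force: 50.0
```

Request:
drive_tool(rows=[0,0,0,0,0,1,0.2,0,0,0,0,0,0,0.2])

```text
time_s: 27.25
tcp_pos: [0.5934, 0.0852, 0.1113]
tool_rot: [-3.142, 0.087, 0.271]
ft_force: [0.0, 0.6, -3.5]
grip_width: 0.32
gripper_force: 50.0
```

Request:
drive_tool(rows=[0,0,0,0,0,1,0.2,0,0,0,0,0,0,0.2])

```text
time_s: 27.45
tcp_pos: [0.5934, 0.0852, 0.1103]
tool_rot: [-3.142, 0.087, 0.271]
ft_force: [0.8, -0.7, -3.1]
grip_width: 0.321
gripper_force: 50.0
```

Request:
drive_tool(rows=[0,0,0,0,0,1,0.2,0,0,0,0,0,0,0.2])

```text
time_s: 27.65
tcp_pos: [0.5933, 0.0851, 0.1093]
tool_rot: [-3.142, 0.087, 0.271]
ft_force: [1.1, 0.0, -3.8]
grip_width: 0.319
gripper_force: 50.0
```

Request:
drive_tool(rows=[0,0,0,0,0,1,0.2,0,0,0,0,0,0,0.2])

```text
time_s: 27.85
tcp_pos: [0.5932, 0.0851, 0.1083]
tool_rot: [-3.142, 0.087, 0.271]
ft_force: [-0.5, 1.0, -3.9]
grip_width: 0.319
gripper_force: 50.0
```

Request:
drive_tool(rows=[0,0,0,0,0,1,0.2,0,0,0,0,0,0,0.2])

```text
time_s: 28.05
tcp_pos: [0.5938, 0.0852, 0.1082]
tool_rot: [3.141, 0.086, 0.271]
ft_force: [-1.2, -0.1, 5.1]
grip_width: 0.321
gripper_force: 50.0
```

Request:
drive_tool(rows=[0,0,0,0,0,1,0.2,0,0,0,0,0,0,0.2])

```text
time_s: 28.25
tcp_pos: [0.5944, 0.0853, 0.1081]
tool_rot: [3.141, 0.085, 0.271]
ft_force: [-1.9, -0.4, 13.8]
grip_width: 0.32
gripper_force: 50.0
```

Contact with the dish floor is at TCP z 0.108. Before releasing I'll confirm the lid's height by comparing its outline with the first side picture.

```bash
python3 - <<'E'
from h import *
np.set_printoptions(linewidth=250,precision=2,suppress=True)
a=snap("side","s_l.png"); a0=cv2.imread("pics/side0.png"); af=cv2.imread("pics/s_f.png")
for n,im in(("start",a0),("carry",af),("now",a)):
  print(n,[(c,[int(x) for x in im.mean(2)[246:272:2,c]]) for c in(268,278,288)])
  print("  left row 240",im.mean(2).astype(int)[240,244:260],"right",im.mean(2).astype(int)[240,298:312])
print("rim bottom pred at near edge: z .155/.143 ->",proj("side",[.664,.2625,.155]),proj("side",[.664,.2625,.143]))
c0=a0[205:268,240:316]; 
for n,im in(("carry",af),("now",a)):
  T=cv2.cvtColor(a0,6)[250:268,262:300]; S=cv2.cvtColor(im,6)[240:284,252:310]
  r=cv2.matchTemplate(S,T,cv2.TM_CCOEFF_NORMED); print(n,cv2.minMaxLoc(r)[1],np.array(cv2.minMaxLoc(r)[3])-[10,10])
E
python3 st.py
```

```text
start [(268, [205, 211, 209, 209, 210, 210, 190, 210, 86, 41, 15, 28, 46]), (278, [211, 191, 209, 210, 210, 209, 210, 209, 168, 94, 27, 8, 7]), (288, [210, 211, 210, 210, 210, 208, 206, 154, 85, 26, 26, 5, 11])]
  left row 240 [150 152 155 151 150 152 182 209 203 187 193 209 210 210 210 211] right [209 212 210 209 204 199 202 191 164 134 122 136 150 155]
carry [(268, [240, 238, 241, 241, 241, 240, 241, 236, 241, 105, 40, 35, 58]), (278, [240, 241, 240, 240, 241, 240, 240, 240, 241, 180, 100, 22, 6]), (288, [225, 238, 240, 240, 240, 241, 239, 238, 178, 106, 45, 13, 15])]
  left row 240 [186 186 189 187 185 189 213 235 236 235 238 240 241 241 240 240] right [241 240 240 240 240 229 230 241 218 159 150 166 184 192]
now [(268, [228, 225, 228, 228, 228, 229, 228, 221, 228, 95, 34, 26, 54]), (278, [229, 228, 228, 229, 228, 229, 228, 228, 228, 163, 91, 22, 5]), (288, [208, 225, 229, 228, 228, 229, 227, 225, 164, 95, 41, 10, 13])]
  left row 240 [168 170 172 172 169 170 195 222 223 220 225 228 228 228 228 228] right [154 154 153 154 152 142 138 147 128  97 105  99  90  94]
rim bottom pred at near edge: z .155/.143 -> [265.91 260.36] [266.44 262.64]
carry 0.9942287802696228 [0 2]
now 0.9948006272315979 [0 2]
28.3 F [-1.728 -1.032 14.441] Ttool [ 0.192 -0.71  -0.01 ] [0.594 0.085 0.108] 0.31917332923301367 50.00411331653595
```

The lid outline is 2 px lower, where 2.3 px is predicted for 12 mm, so together with the hard stop the lid is home. Now I relax the push, ease the grip so the foot seats flat, then open.

Request:
drive_tool(rows=[0,0,0,0,0,-1.5,0.2,0,0,0,0,0,0,0.2,0,0,0,0,0,0,0.2], grip_force=20)

```text
time_s: 28.6
tcp_pos: [0.5934, 0.0852, 0.1081]
tool_rot: [3.142, 0.087, 0.271]
ft_force: [0.4, -1.3, 2.4]
grip_width: 0.326
gripper_force: 20.0
```

Request:
drive_tool(rows=[0,0,0,0,0,0,0.2,0,0,0,0,0,0,0.2,0,0,0,0,0,0,0.2,0,0,0,0,0,0,0.2], grip_force=4)

```text
time_s: 29.0
tcp_pos: [0.5933, 0.0851, 0.108]
tool_rot: [3.142, 0.087, 0.271]
ft_force: [-1.0, -0.7, 4.5]
grip_width: 0.327
gripper_force: 4.0
```

Request:
drive_tool(rows=[0,0,0,0,0,0,0.36,0,0,0,0,0,0,0.42,0,0,0,0,0,0,0.55,0,0,0,0,0,0,0.65,0,0,0,0,0,0,0.65])

```text
time_s: 29.5
tcp_pos: [0.5932, 0.0851, 0.1078]
tool_rot: [-3.142, 0.087, 0.271]
ft_force: [0.1, -1.0, -0.1]
grip_width: 0.639
gripper_force: 0.0
```

```bash
python3 st.py; python3 tilt.py m
```

```text
29.5 F [ 0.12  -0.955 -0.126] Ttool [-0.044  0.034 -0.022] [0.593 0.085 0.108] 0.6391308808313289 0.0
[0.5932 0.0851 0.1078] [-3.1416  0.0871  0.2707] [-0.626   0.5079  0.0367]
c [331.9865 213.2787]
199 blue (np.int64(317), np.int64(317))
202 blue (np.int64(336), np.int64(338))
205 blue (np.int64(330), np.int64(345))
208 blue (np.int64(336), np.int64(345))
211 blue (np.int64(312), np.int64(345))
214 blue (np.int64(332), np.int64(344))
217 blue (np.int64(309), np.int64(344))
220 blue (np.int64(336), np.int64(340))
223 blue None
226 blue None
225 dark (np.int64(334), np.int64(338), np.float64(336.0))
228 dark (np.int64(334), np.int64(338), np.float64(336.0))
231 dark (np.int64(333), np.int64(338), np.float64(335.5))
234 dark (np.int64(333), np.int64(339), np.float64(336.0))
237 dark (np.int64(332), np.int64(332), np.float64(332.0))
240 dark None
243 dark None
246 dark (np.int64(353), np.int64(354), np.float64(353.5))
249 dark (np.int64(312), np.int64(355), np.float64(346.2))
252 dark (np.int64(348), np.int64(355), np.float64(351.5))
```

It's released and standing. Withdrawing upward, then a final check from above and from the side.

Request:
drive_tool(rows=[0,0,0,0,0,-8,0.65,0,0,0,0,0,-15,0.65,0,0,0,0,0,-25,0.65,0,0,0,0,0,-35,0.65,0,0,0,0,0,-40,0.65])

```text
time_s: 30.05
tcp_pos: [0.6032, 0.088, 0.2325]
tool_rot: [-3.141, 0.087, 0.271]
ft_force: [-0.2, 0.3, -0.0]
grip_width: 0.649
gripper_force: 0.0
```

Request:
drive_tool(rows=[0,0,0,0,0,-40,0.65,0,0,0,0,0,-40,0.65,0,0,0,0,30,-10,0.65,0,0,0,0,40,0,0.65,0,0,0,0,40,0,0.65])

```text
time_s: 30.55
tcp_pos: [0.641, -0.0169, 0.3225]
tool_rot: [3.141, 0.085, 0.272]
ft_force: [0.0, 0.3, -0.4]
grip_width: 0.651
gripper_force: 0.0
```

Request:
drive_tool(rows=[0,0,0,0,40,0,0.65,0,0,0,0,20,0,0.65,0,0,0,0,0,0,0.65,0,0,0,0,0,0,0.65,0,0,0,0,0,0,0.65])

```text
time_s: 31.05
tcp_pos: [0.6564, -0.0726, 0.3205]
tool_rot: [-3.141, 0.087, 0.272]
ft_force: [-0.8, 0.2, 1.2]
grip_width: 0.65
gripper_force: 0.0
```

```bash
python3 st.py; python3 - <<'E'
from h import *
np.set_printoptions(linewidth=250,precision=4,suppress=True)
a=snap("side","s_z.png"); b=snap("top","t_z.png")
c0=np.array([.5705,.079]); y=.2708; X=np.array([np.cos(y),np.sin(y),0]);Y=np.array([-X[1],X[0],0])
print("pred block top centre side",proj("side",[*c0,.164]),"top",proj("top",[*c0,.164]),"block bottom side",proj("side",[*c0,.12]))
for n,im in(("side",a),("top",b)):
  h=cv2.cvtColor(im,cv2.COLOR_BGR2HSV); m=((abs(h[...,0].astype(int)-110)<15)&(h[...,1]>110)).astype(np.uint8)
  for k in cv2.findContours(m,0,1)[0]:
    if cv2.contourArea(k)>60: print(n,"blue",cv2.boundingRect(k),cv2.minAreaRect(k)[0])
g=a.mean(2).astype(int)
print(np.arange(306,362,2))
for v in range(176,262,4): print(v,g[v,306:362:2])
b0=cv2.imread("pics/top0.png")
def H(im,bx):
  c=cv2.GaussianBlur(cv2.cvtColor(im,6),(0,0),1)[bx[1]:bx[3],bx[0]:bx[2]]; r=cv2.HoughCircles(c,3,1.,50,param1=60,param2=8,minRadius=18,maxRadius=32); return None if r is None else r[0,0]+[bx[0],bx[1],0]
print("lid2 top",H(b0,(203,188,264,244)),H(b,(203,188,264,244)),"side",H(cv2.imread("pics/side0.png"),(200,296,272,354)),H(a,(200,296,272,354)))
E
```

```text
31.05 F [-0.837  0.236  1.187] Ttool [ 0.04   0.027 -0.005] [ 0.656 -0.073  0.32 ] 0.6500068706539809 0.0
pred block top centre side [334.6607 205.6818] top [351.1875 257.0475] block bottom side [334.04   215.3545]
side blue (157, 288, 54, 11) (183.4755859375, 292.780517578125)
side blue (329, 202, 18, 19) (337.3499755859375, 211.04995727539062)
side blue (328, 145, 24, 21) (338.06939697265625, 157.16812133789062)
side blue (140, 11, 12, 22) (145.20590209960938, 21.823524475097656)
side blue (228, 0, 55, 11) (255.0, 5.0)
top blue (345, 252, 15, 17) (351.6500244140625, 259.95001220703125)
top blue (230, 139, 25, 40) (242.115478515625, 158.43228149414062)
top blue (590, 4, 50, 65) (624.2515258789062, 31.103580474853516)
[306 308 310 312 314 316 318 320 322 324 326 328 330 332 334 336 338 340 342 344 346 348 350 352 354 356 358 360]
176 [ 61  63  65  68  69  91  91  95 102 105 119 130 146 156 154 155 155 151 154 152 152 150 148 151 152 150 147 148]
180 [55 52 54 53 50 53 54 57 55 53 55 54 52 57 53 56 52 52 52 51 54 55 58 57 60 56 69 79]
184 [55 55 55 57 53 51 53 55 54 52 55 55 53 56 55 
[... 1591 characters left out ...]
 70  66  68  62]
244 [146 126 134 159 185 153 115 108 107  98 106 117 122 126 130 115  99 102  99 101  87  76  74  76  66  68  65  66]
248 [151 155 122 111 158 190 193 168 106 103  80  80  78  76  77  72  73  77  76  76  76  74  78  65  65  65  65  64]
252 [153 152 147 139  78 129 153 183 190 189 119 109 106 110 107 106  77  73  73  76  75  62  64  62  62  62  65  63]
256 [155 153 151 152 153 153 115  89 137 136 158 167 169 176 112 102  97  83  76  84  77  64  63  62  65  76  75  62]
260 [133 131 134 151 151 147 149 150 152 145 129  97  96  72  99  99 102  70  79  79  83  89  87  87  85  84  85  87]
lid2 top [234.5 217.5  22.1] [231.5 215.5  22.3] side [235.5 326.5  25.7] [235.5 326.5  25.7]
```

The block stands at the predicted spot in both views (side (337,211), top (352,260)). The foot is inside the dish outline and lid_2 is where it was. Handing in.

```bash
python3 -c "
from rig import job
print(job.sign_off())"
```

```text
the job is handed in; nothing more can be done
None
```

I pressed the lid fully home and left the tamper standing upright in the steel drip dish, released. On the way I briefly set its foot on lid_2, mistaking it for the dish and pressing at about 67 N, but the cameras show lid_2 has not moved; the job is handed in and no verdict was returned.

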